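# Empty the casting shell and stand it back up

## Task

Lay the square aluminium casting shell down on its side on the mat or the bench and let go of it, then take it again, carry it over the steel tray and tip it mouth-down until both T-nuts and both cap screws have come out into the tray. Then stand the empty shell upright, mouth up, on the rubber mat and let go. Leave the pliers, the spanner and the soft jaw beside the work where they are.

Things in the scene. Friction and masses are not known exactly. Their poses are not given: they have to be found in the camera images.
- housing_center (a point): centre of a bare aluminium casting shell: loose square pot, 64 x 64 mm outside, 110 mm tall, walls and floor 4 mm, 0.25 to 0.42 kg empty. +z points out of its open mouth (55 mm away), the closed end is 55 mm along -z; x, y are square to its flat sides, on any of which it lies steadily. Starts upright on the mat, two T-nuts and two cap screws loose in its lower 62 mm.
- mat: black rubber mat, 160 x 160 mm, 3 mm thick, fixed on the bench; origin at the centre of its underside (z = 0), z up. It lies to the left or to the right of the tray. In front of both stand big fixed chucks, up to 0.18 m high, that reach to x = 0.61 m; keep the gripper clear of them
- tray_floor (a point): centre of the inner floor (3 mm above the bench) of a fixed shallow steel tray, outside 150 mm along its x, 180 mm along its y, rim 40 mm above the bench, walls 3 mm; z up. Centres of mat and tray are about 0.24 to 0.35 m apart, roughly along the robot's y
- nut_1_center (a point): centre of a dark steel T-nut, 32 x 40 x 21 mm (stepped block), 0.11 kg, loose; starts inside the shell
- nut_2_center (a point): centre of a dark steel T-nut, 32 x 40 x 21 mm (stepped block), 0.11 kg, loose; starts inside the shell
- screw_1_center (a point): centre of a dark steel socket cap screw, 18 mm head, 57 mm long (its z axis lies along it), 0.064 kg, loose; starts standing inside the shell
- screw_2_center (a point): centre of a dark steel socket cap screw, 18 mm head, 57 mm long (its z axis lies along it), 0.064 kg, loose; starts standing inside the shell
- pliers: red-handled pliers, 59 x 171 x 17 mm, lying loose between two of the big chucks, right of the robot's centre; origin at the centre of its underside, long side along its y. Leave alone
- spanner: combination spanner, 32 x 196 x 11 mm, lying loose at the left of the work; origin at the centre of its underside, long side along its y. Leave alone
- soft_jaw: light grey steel soft jaw (block with two bores), 35 x 72 x 22 mm, lying loose behind the work, long side along its y; origin at the centre of its underside. Leave alone
Things that resemble listed ones, but are neither listed nor needed, are in the scene too. What is meant by the part that bears housing_center is not green, orange or red, and is the larger of those in its own colour.

How it is judged:
By the outcome, as a careful person would: the job done as asked, in the order asked, and still so for the second after the job is handed in, with the robot touching nothing.
It also fails if it takes over 72 s, if anything falls off the work surface, if the arm or the gripper's body presses on something with over 40 N, if the wrist force passes 120 N, or if a joint passes its speed limit or range.

## Robot

A 6-joint arm with a two-finger parallel gripper is mounted at the origin on a cart in front of the work surface, level with it; the furniture and walls round the work are solid. World frame = base frame: x ahead of the robot, y to its left, z up, the work surface at z = 0. Lengths are in m, angles in degrees, forces in N, time in s.
With the tool pointing down it reaches from about 0.35 to 0.875 m from the base axis. Payload 4.2 kg.
Tool frame: the origin (TCP) lies midway between the tips of the shut fingers; the grasp point (between the pads) lies 19 mm behind it; z points along the fingers, y is the line along which they close (so a half turn about z gives the same grasp; the last joint's range is limited). The gripper opens to 87 mm and grips with 3 to 60 N. Pads are 19 mm wide; open, the fingers measure 117 mm over their backs; the gripper's body (75 mm by 190 mm) begins 51 mm behind the grasp point.
Start: joints at [88.728, 22.042, 0.453, 0, -68.411, -14.817], TCP at [0.173, 0.601, 0.223] pointing down, gripper open.
Joint ranges: [-179.83, 179.83], [-69.29, 118.12], [-61.27, 80.66], [-181.25, 117.63], [-171.15, -9.14], [-177.46, 177.46]. Speed limits (degrees/s): [159.86, 159.86, 180, 180, 180, 180].

## Interface

Orientations are given as a 3x3 rotation matrix whose columns are the frame's x, y, z axes.
In Python, from station import sense, capture, camera_params, finish_job gives the robot as it stands.
- The arm moves only by the tool drive_tool, never from a script. Its argument "rows" is a list of rows, each an object of numbers: "tx", "ty", "tz": the shift along the tool's x, y, z in cm; "ax", "ay", "az": the turn, a rotation vector about the tool's x, y, z in rad; "claw": the finger opening in cm, from 0 to 8.7. In form: [{"tx": .., "ty": .., "tz": .., "ax": .., "ay": .., "az": .., "claw": ..}, ...]. A call has 1 to 10 rows; each row shifts and turns the commanded pose from where the row before left it, along the tool's axes as they then stand; what a row does not reach is not made up. A row lasts 1/12 s, in which the tool goes at most 41.7 mm and 7.16 degrees, less where a joint would pass 70% of its speed; a pose out of reach is approached as far as the arm can. A call with a gripper value outside its range is refused whole. The fingers move at their own pace and stop on an object; the grip force is fixed at half the most. Time passes only in rows, so rows that do not move let the fingers close. It gives the time, the measured TCP pose, the force, the opening and the grip force at its end, in the units of the state.
- sense(): the state, without advancing time (a new reading comes with each control period).
- capture(name): name is "scene" or "top"; returns (picture, depth): 420x560x3 uint8, red, green, blue; 420x560 float32, m along the optical axis (not along the pixel's ray), 0 where there is no reading.
- camera_params(name): a dict with "intrinsics" (3x3 intrinsics, pixels), "k1" (the pictures are not rectified: a ray, as slopes to the right and down, at radius r is drawn at 1 + k1 r^2 times it, then the intrinsics apply), "R" (3x3) and "t" (3): a world point X has camera coordinates R X + t. Camera axes: x right, y down, z forward; pixel columns grow to the right and rows downward; lengths in m; the calibration is good to about 2 mm. A picture is of the moment at which its call begins. camera_params takes no time and is no camera call.
- finish_job(): hands the job in; it is judged then, once.
The state is a dict: "time_s": time; "joints": joint angles; "joint_velocities": joint speeds; "effort": joint torques, N m; "tcp_pos": TCP position; "ee_rot": TCP orientation; "wrist_force": force on the tool from outside, world axes, zero at the start; "moment": the same for the moment, N m; "gripper_width": opening from 0.0 (shut) to 1.0 (fully open); "gripper_force": force on a finger pad.
Only numpy, scipy, OpenCV 4.12 (cv2) and the standard library are available. Lean on these libraries where they do the work, as an engineer would, in place of code of your own. Each camera call takes 0.05 s, during which the arm holds its last target. There are 200 camera calls.

## Working session

There is one attempt and no reset: what is moved stays moved. The work goes in short steps, Python scripts to look and compute and a tool call to move; the robot and the scene stay as the last step left them, time stands still between calls to the robot, and variables do not carry over. Pictures are saved under pics/ and viewed, at most 11 in all, crops included, and the job is handed in when it is done.

Besides the shell and the picture viewer there is one more tool, called after ">>>" as a command line: name --argument value ..., lists and objects as JSON in quotes. drive_tool: Moves the arm, as the interface text tells. Its arguments: {"type":"object","properties":{"rows":{"type":"array"}},"required":["rows"]}

```bash
mkdir -p pics; ls; cat > h.py <<'E'
import numpy as np, cv2
from station import sense, capture, camera_params
def world(cam, px, depth=None, z=None):
    p=camera_params(cam);K=np.array(p["intrinsics"]);R=np.array(p["R"]);t=np.array(p["t"])
    u=cv2.undistortPoints(np.array(px,float).reshape(-1,1,2),K,np.array([p["k1"],0,0,0.])).reshape(-1,2)
    out=[]
    for (a,b),q in zip(u,np.array(px).reshape(-1,2)):
        d=np.array([a,b,1.]);o=-R.T@t;r=R.T@d
        s=(z-o[2])/r[2] if z is not None else depth[int(round(q[1])),int(round(q[0]))]
        out.append(o+s*r)
    return np.array(out)
E
python3 - <<'E'
from h import *
for n in("scene","top"):
    im,d=capture(n);np.savez(f"pics/{n}0.npz",im=im,d=d)
    cv2.imwrite(f"pics/{n}0.png",cv2.resize(im[:,:,::-1],(800,600)))
    p=camera_params(n);print(n,p,-np.array(p["R"]).T@p["t"])
print(sense())
E
```

```text
pics
scene {'intrinsics': array([[431.11341863,   0.        , 280.33960266],
       [  0.        , 431.11341863, 207.76338998],
       [  0.        ,   0.        ,   1.        ]]), 'k1': -0.041636740227046526, 'R': array([[ 0.2551873 , -0.96683487,  0.01047755],
       [-0.74306428, -0.20303556, -0.63767706],
       [ 0.61865574,  0.15494159, -0.77023255]]), 't': array([0.01052611, 0.50288881, 0.82223061])} [-0.1376851  -0.0151164   0.95387915]
top {'intrinsics': array([[518.08904146,   0.        , 271.91461466],
       [  0.        , 518.08904146, 209.54972887],
       [  0.        ,   0.        ,   1.        ]]), 'k1': -0.19167776761113606, 'R': array([[ 0.00714814, -0.99994472, -0.00771076],
       [-0.98308568, -0.00561601, -0.18306012],
       [ 0.1830067 ,  0.00888887, -0.98307148]]), 't': array([0.15721643, 0.5694388 , 1.44117929])} [0.29493786 0.14759525 1.52223606]
{'time_s': 0.1, 'joints': array([ 8.87287668e+01,  2.20868784e+01,  3.90329290e-01, -2.48429295e-02,
       -6.84105885e+01, -1.48148139e+01]), 'joint_velocities': array([ 0.03276625, -0.11193267,  0.22380985,  0.02840438, -0.00786855,
       -0.09456882]), 'effort': array([ 3.37379447e-05, -3.91688955e+01,  1.87936682e+01,  4.23186600e+00,
        1.34955530e-02, -7.23396579e-05]), 'tcp_pos': array([0.17303107, 0.60003699, 0.22158329]), 'ee_rot': array([[ 9.60802356e-01, -2.77233901e-01, -4.44556705e-04],
       [-2.77234243e-01, -9.60800558e-01, -1.86046684e-03],
       [ 8.86541473e-05,  1.91078726e-03, -9.99998171e-01]]), 'wrist_force': array([ 0.06414893, -0.31353925,  0.87094003]), 'moment': array([-0.0366899 ,  0.00098759,  0.0239613 ]), 'gripper_force': 0.0, 'gripper_width': 0.9983470220624008}
```

View pics/scene0.png

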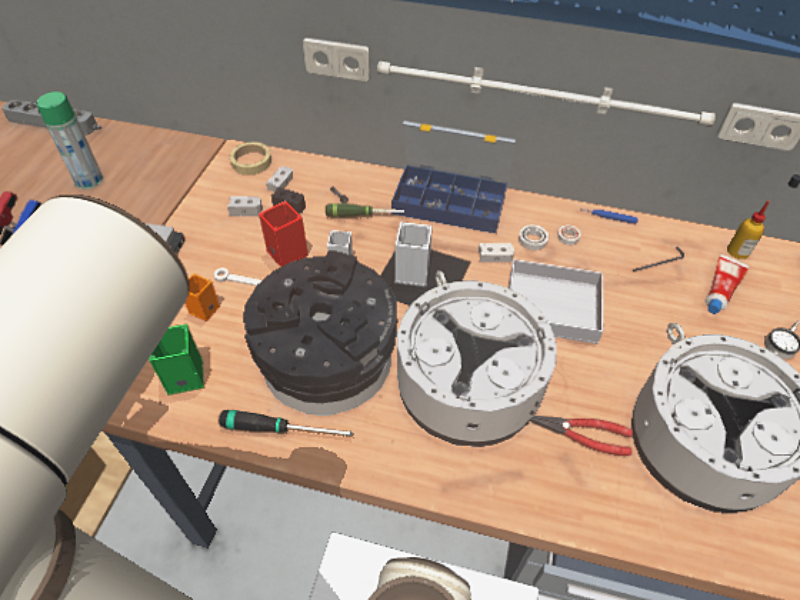

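View pics/top0.png

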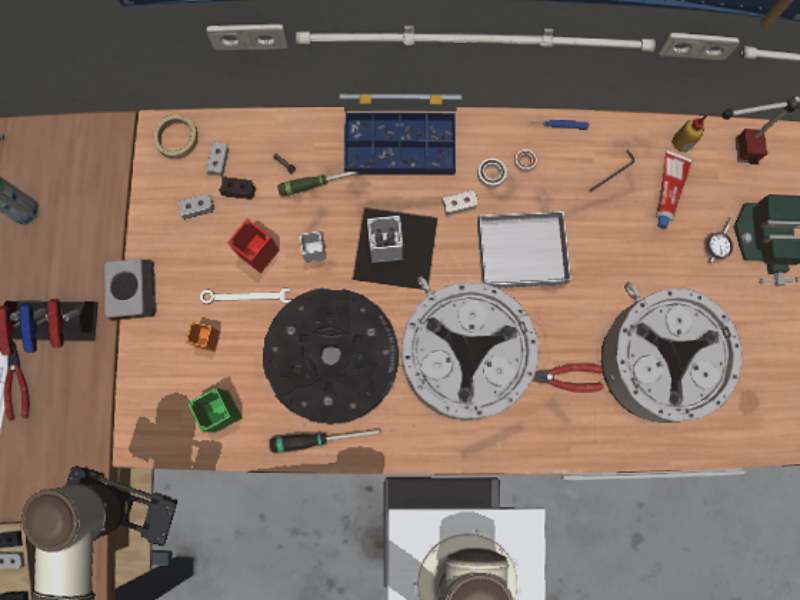

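Scene view: the grey shell stands on the black mat at about (412,252) and the tray is at (557,300). In the top view the shell mouth is at (386,235), the mat at (396,248), the tray at (525,249) and the soft jaw at (460,202).

```bash
python3 - <<'E'
import numpy as np,cv2
im=np.load("pics/top0.npz")["im"][:,:,::-1]
cv2.imwrite("pics/crop1.png",cv2.resize(im[125:215,240:405],None,fx=4.8,fy=4.8,interpolation=cv2.INTER_CUBIC))
E
```

```text
(no output)
```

View pics/crop1.png

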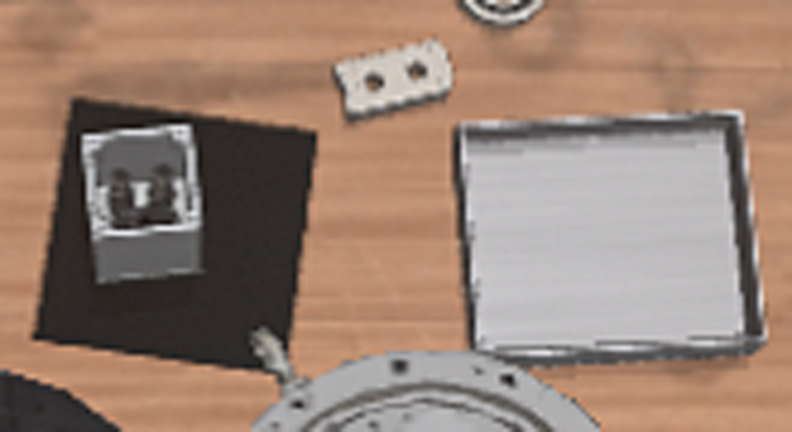

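```bash
python3 - <<'E'
from h import *
np.set_printoptions(precision=4,suppress=True)
f=lambda c:[((x+.5)/4.8-.5+240,(y+.5)/4.8-.5+125) for x,y in c]
for n,c,z in (("shell",[(82,135),(190,125),(203,227),(93,238)],.113),("shellbase",[(98,283),(203,271)],.003),("mat",[(72,98),(317,132),(290,372),(33,338)],.003),("tray",[(457,125),(742,111),(767,345),(478,362)],.04),("jaw",[(333,62),(438,40),(452,92),(348,120)],.022)):
    w=world("top",f(c),z=z);e=np.roll(w,-1,0)-w
    print(n,w[:,:2].tolist(),"c",w.mean(0),"len",np.linalg.norm(e,axis=1),"ang",np.degrees(np.arctan2(e[:,1],e[:,0])))
# chucks/height map in x<0.62 region from top depth
z=np.load("pics/top0.npz");d=z["d"]
px=[(u,v) for v in range(100,300) for u in range(160,420)]
w=world("top",px,depth=d)
m=(w[:,2]>.02)
for y0 in np.arange(-.3,.5,.05):
    s=m&(w[:,1]>y0)&(w[:,1]<y0+.05)&(w[:,0]<.62)&(w[:,0]>.3);t=m&(w[:,1]>y0)&(w[:,1]<y0+.05)&(w[:,0]>.62)
    print(round(y0,2),"xmax<.62",w[s,0].max() if s.any() else None,w[s,2].max() if s.any() else None,"| beyond x range",(w[t,0].min(),w[t,0].max(),w[t,2].max()) if t.any() else None)
E
```

```text
shell [[0.7207352052463938, 0.2046381909049575], [0.7271802530180727, 0.14094133521463884], [0.6649673574303008, 0.13308321852181781], [0.6579994395015425, 0.19735590351186294]] c [0.6927 0.169  0.113 ] len [0.064  0.0627 0.0646 0.0632] ang [ -84.2223 -172.8011   96.1874    6.6212]
shellbase [[0.657203283025675, 0.1977418650355464], [0.6652986154975313, 0.13186024306108343]] c [0.6613 0.1648 0.003 ] len [0.0664 0.0664] ang [-82.9948  97.0052]
mat [[0.778601807517395, 0.21582023195971448], [0.7568013905820451, 0.059587124830663765], [0.6008913301502277, 0.07741531215470461], [0.6216775077221032, 0.23799608517335868]] c [0.6895 0.1477 0.003 ] len [0.1577 0.1569 0.1619 0.1585] ang [-97.9436 173.4766  82.6244  -8.0435]
tray [[0.7508848601273939, -0.02557866359285496], [0.7624437379768279, -0.2060782247370431], [0.6122910895566483, -0.21529374276774718], [0.6003626582300178, -0.035709624643896265]] c [ 0.6815 -0.1207  0.04  ] len [0.1809 0.1504 0.18   0.1509] ang [ -86.3359 -176.4879   93.8001    3.8505]
jaw [[0.7973578722144541, 0.050189425390181036], [0.8127186678955911, -0.016755869783
[... 2061 characters left out ...]
p.float64(0.9186504355928788), np.float64(0.07581100722187473))
0.3 xmax<.62 0.5720434585098593 0.18278626322075087 | beyond x range (np.float64(0.6579432698728556), np.float64(0.8436278909821182), np.float64(0.0819280208035078))
0.35 xmax<.62 0.5450306321746914 0.18277675069263655 | beyond x range (np.float64(0.6792167521156045), np.float64(0.8668801073724062), np.float64(0.1158363411328931))
0.4 xmax<.62 None None | beyond x range (np.float64(0.6345973656679007), np.float64(0.8214573425048268), np.float64(0.11629630949724823))
0.45 xmax<.62 0.375160745190081 0.1175133673209221 | beyond x range (np.float64(0.6471204435969953), np.float64(0.8381090278198835), np.float64(0.11712801683093366))
```

>>> drive_tool --rows '[{"tz": -0.9, "az": 0.118, "claw": 8.7}, {"tz": -0.9, "az": 0.118, "claw": 8.7}, {"tz": -0.9, "az": 0.118, "claw": 8.7}, {"tz": -0.9, "az": 0.118, "claw": 8.7}, {"tz": -0.9, "az": 0.118, "claw": 8.7}, {"tz": -0.9, "az": 0.118, "claw": 8.7}, {"tz": -0.9, "az": 0.118, "claw": 8.7}, {"tz": -0.9, "az": 0.118, "claw": 8.7}, {"tz": -0.9, "az": 0.118, "claw": 8.7}, {"tz": -0.9, "az": 0.118, "claw": 8.7}]'

```text
invalid input at $.rows[0]: expected keys tx, ty, tz, ax, ay, az, claw
```

>>> drive_tool --rows '[{"tx": 2.07, "ty": -2.34, "claw": 8.7}, {"tx": 2.07, "ty": -2.34, "claw": 8.7}, {"tx": 2.07, "ty": -2.34, "claw": 8.7}, {"tx": 2.07, "ty": -2.34, "claw": 8.7}, {"tx": 2.07, "ty": -2.34, "claw": 8.7}, {"tx": 2.07, "ty": -2.34, "claw": 8.7}, {"tx": 2.07, "ty": -2.34, "claw": 8.7}, {"tx": 2.07, "ty": -2.34, "claw": 8.7}, {"tx": 2.07, "ty": -2.34, "claw": 8.7}, {"tx": 2.07, "ty": -2.34, "claw": 8.7}]'

```text
invalid input at $.rows[0]: expected keys tx, ty, tz, ax, ay, az, claw
```

>>> drive_tool --rows '[{"tx": 2.07, "ty": -2.34, "claw": 8.7}, {"tx": 2.07, "ty": -2.34, "claw": 8.7}, {"tx": 2.07, "ty": -2.34, "claw": 8.7}, {"tx": 2.07, "ty": -2.34, "claw": 8.7}, {"tx": 2.07, "ty": -2.34, "claw": 8.7}, {"tx": 2.07, "ty": -2.34, "claw": 8.7}, {"tx": 2.07, "ty": -2.34, "claw": 8.7}, {"tx": 2.07, "ty": -2.34, "claw": 8.7}, {"tx": 2.07, "ty": -2.34, "claw": 8.7}, {"tx": 2.07, "ty": -2.34, "claw": 8.7}]'

```text
invalid input at $.rows[0]: expected keys tx, ty, tz, ax, ay, az, claw
```

>>> drive_tool --rows '[{"ay": 0.0785, "claw": 8.7}, {"ay": 0.0785, "claw": 8.7}, {"ay": 0.0785, "claw": 8.7}, {"ay": 0.0785, "claw": 8.7}, {"ay": 0.0785, "claw": 8.7}, {"ay": 0.0785, "claw": 8.7}, {"ay": 0.0785, "claw": 8.7}, {"ay": 0.0785, "claw": 8.7}, {"ay": 0.0785, "claw": 8.7}, {"ay": 0.0785, "claw": 8.7}, {"claw": 8.7}]'

```text
invalid input at $.rows[0]: expected keys tx, ty, tz, ax, ay, az, claw
```

>>> drive_tool --rows '[{"tx": 0, "ty": 0, "tz": -0.9, "ax": 0, "ay": 0, "az": 0.118, "claw": 8.7}, {"tx": 0, "ty": 0, "tz": -0.9, "ax": 0, "ay": 0, "az": 0.118, "claw": 8.7}, {"tx": 0, "ty": 0, "tz": -0.9, "ax": 0, "ay": 0, "az": 0.118, "claw": 8.7}, {"tx": 0, "ty": 0, "tz": -0.9, "ax": 0, "ay": 0, "az": 0.118, "claw": 8.7}, {"tx": 0, "ty": 0, "tz": -0.9, "ax": 0, "ay": 0, "az": 0.118, "claw": 8.7}, {"tx": 0, "ty": 0, "tz": -0.9, "ax": 0, "ay": 0, "az": 0.118, "claw": 8.7}, {"tx": 0, "ty": 0, "tz": -0.9, "ax": 0, "ay": 0, "az": 0.118, "claw": 8.7}, {"tx": 0, "ty": 0, "tz": -0.9, "ax": 0, "ay": 0, "az": 0.118, "claw": 8.7}, {"tx": 0, "ty": 0, "tz": -0.9, "ax": 0, "ay": 0, "az": 0.118, "claw": 8.7}, {"tx": 0, "ty": 0, "tz": -0.9, "ax": 0, "ay": 0, "az": 0.118, "claw": 8.7}]'

```text
time_s: 0.93
tcp_pos: [0.1731, 0.6002, 0.3123]
ee_rot: [[0.104, -0.995, -0.0], [-0.995, -0.104, -0.001], [0.001, 0.001, -1.0]]
wrist_force: [-0.1, 0.1, -0.3]
gripper_width: 1.001
gripper_force: 0.0
```

>>> drive_tool --rows '[{"tx": 2.07, "ty": -2.34, "tz": 0, "ax": 0, "ay": 0, "az": 0, "claw": 8.7}, {"tx": 2.07, "ty": -2.34, "tz": 0, "ax": 0, "ay": 0, "az": 0, "claw": 8.7}, {"tx": 2.07, "ty": -2.34, "tz": 0, "ax": 0, "ay": 0, "az": 0, "claw": 8.7}, {"tx": 2.07, "ty": -2.34, "tz": 0, "ax": 0, "ay": 0, "az": 0, "claw": 8.7}, {"tx": 2.07, "ty": -2.34, "tz": 0, "ax": 0, "ay": 0, "az": 0, "claw": 8.7}, {"tx": 2.07, "ty": -2.34, "tz": 0, "ax": 0, "ay": 0, "az": 0, "claw": 8.7}, {"tx": 2.07, "ty": -2.34, "tz": 0, "ax": 0, "ay": 0, "az": 0, "claw": 8.7}, {"tx": 2.07, "ty": -2.34, "tz": 0, "ax": 0, "ay": 0, "az": 0, "claw": 8.7}, {"tx": 2.07, "ty": -2.34, "tz": 0, "ax": 0, "ay": 0, "az": 0, "claw": 8.7}, {"tx": 2.07, "ty": -2.34, "tz": 0, "ax": 0, "ay": 0, "az": 0, "claw": 8.7}]'

```text
time_s: 1.77
tcp_pos: [0.4294, 0.4192, 0.3121]
ee_rot: [[0.11, -0.994, -0.001], [-0.994, -0.11, -0.001], [0.001, 0.001, -1.0]]
wrist_force: [-0.1, 0.8, -0.4]
gripper_width: 1.002
gripper_force: 0.0
```

>>> drive_tool --rows '[{"tx": 2.07, "ty": -2.34, "tz": 0, "ax": 0, "ay": 0, "az": 0, "claw": 8.7}, {"tx": 2.07, "ty": -2.34, "tz": 0, "ax": 0, "ay": 0, "az": 0, "claw": 8.7}, {"tx": 2.07, "ty": -2.34, "tz": 0, "ax": 0, "ay": 0, "az": 0, "claw": 8.7}, {"tx": 2.07, "ty": -2.34, "tz": 0, "ax": 0, "ay": 0, "az": 0, "claw": 8.7}, {"tx": 2.07, "ty": -2.34, "tz": 0, "ax": 0, "ay": 0, "az": 0, "claw": 8.7}, {"tx": 2.07, "ty": -2.34, "tz": 0, "ax": 0, "ay": 0, "az": 0, "claw": 8.7}, {"tx": 2.07, "ty": -2.34, "tz": 0, "ax": 0, "ay": 0, "az": 0, "claw": 8.7}, {"tx": 2.07, "ty": -2.34, "tz": 0, "ax": 0, "ay": 0, "az": 0, "claw": 8.7}, {"tx": 2.07, "ty": -2.34, "tz": 0, "ax": 0, "ay": 0, "az": 0, "claw": 8.7}, {"tx": 2.07, "ty": -2.34, "tz": 0, "ax": 0, "ay": 0, "az": 0, "claw": 8.7}]'

```text
time_s: 2.6
tcp_pos: [0.6847, 0.2393, 0.3118]
ee_rot: [[0.11, -0.994, -0.001], [-0.994, -0.11, -0.0], [0.0, 0.001, -1.0]]
wrist_force: [-0.0, 1.5, -0.2]
gripper_width: 1.004
gripper_force: 0.0
```

>>> drive_tool --rows '[{"tx": 0, "ty": 0, "tz": 0, "ax": 0, "ay": 0.0785, "az": 0, "claw": 8.7}, {"tx": 0, "ty": 0, "tz": 0, "ax": 0, "ay": 0.0785, "az": 0, "claw": 8.7}, {"tx": 0, "ty": 0, "tz": 0, "ax": 0, "ay": 0.0785, "az": 0, "claw": 8.7}, {"tx": 0, "ty": 0, "tz": 0, "ax": 0, "ay": 0.0785, "az": 0, "claw": 8.7}, {"tx": 0, "ty": 0, "tz": 0, "ax": 0, "ay": 0.0785, "az": 0, "claw": 8.7}, {"tx": 0, "ty": 0, "tz": 0, "ax": 0, "ay": 0.0785, "az": 0, "claw": 8.7}, {"tx": 0, "ty": 0, "tz": 0, "ax": 0, "ay": 0.0785, "az": 0, "claw": 8.7}, {"tx": 0, "ty": 0, "tz": 0, "ax": 0, "ay": 0.0785, "az": 0, "claw": 8.7}, {"tx": 0, "ty": 0, "tz": 0, "ax": 0, "ay": 0.0785, "az": 0, "claw": 8.7}, {"tx": 0, "ty": 0, "tz": 0, "ax": 0, "ay": 0.0785, "az": 0, "claw": 8.7}]'

```text
time_s: 3.43
tcp_pos: [0.6837, 0.2408, 0.3121]
ee_rot: [[0.078, -0.994, 0.078], [-0.7, -0.11, -0.706], [0.71, 0.001, -0.704]]
wrist_force: [0.7, -0.5, 0.1]
gripper_width: 1.005
gripper_force: 0.0
```

>>> drive_tool --rows '[{"tx": -2.24, "ty": 0, "tz": 2.22, "ax": 0, "ay": 0, "az": 0, "claw": 8.7}, {"tx": -2.24, "ty": 0, "tz": 2.22, "ax": 0, "ay": 0, "az": 0, "claw": 8.7}, {"tx": -2.24, "ty": 0, "tz": 2.22, "ax": 0, "ay": 0, "az": 0, "claw": 8.7}, {"tx": -2.24, "ty": 0, "tz": 2.22, "ax": 0, "ay": 0, "az": 0, "claw": 8.7}, {"tx": -2.24, "ty": 0, "tz": 2.22, "ax": 0, "ay": 0, "az": 0, "claw": 8.7}, {"tx": 0, "ty": 0, "tz": 1.0, "ax": 0, "ay": 0, "az": 0, "claw": 8.7}, {"tx": 0, "ty": 0, "tz": 1.0, "ax": 0, "ay": 0, "az": 0, "claw": 8.7}]'

```text
time_s: 4.02
tcp_pos: [0.6848, 0.2264, 0.1386]
ee_rot: [[0.08, -0.994, 0.076], [-0.701, -0.11, -0.705], [0.709, 0.003, -0.705]]
wrist_force: [0.4, 0.3, 1.2]
gripper_width: 1.002
gripper_force: 0.0
```

```bash
cat >> h.py <<'E'
def rel(target):
    s=sense();return np.round((np.array(s["ee_rot"]).T@(np.array(target)-s["tcp_pos"]))*100,2)
def snap(cam,name,box=None,f=1):
    im,d=capture(cam);np.savez(f"pics/{name}.npz",im=im,d=d);i=im[:,:,::-1]
    if box:i=i[box[1]:box[3],box[0]:box[2]]
    cv2.imwrite(f"pics/{name}.png",cv2.resize(i,None,fx=f,fy=f,interpolation=cv2.INTER_CUBIC))
    return im,d
E
python3 - <<'E'
from h import *
im,d=capture("top");np.savez("pics/t1.npz",im=im,d=d)
im2,_=capture("scene")
a=cv2.resize(im[100:250,180:330,::-1],(400,400));b=cv2.resize(im2[110:260,200:350,::-1],(400,400))
cv2.imwrite("pics/t1.png",np.hstack([a,b]))
s=sense();print(s["tcp_pos"],s["joints"],rel([.694,.1556,.0696]))
E
```

```text
[0.68535956 0.22547795 0.14078623] [ 43.17452945  45.40125626   5.6314886   34.70812834 -82.84146018
 -51.71464925] [-0.06 -0.11 10.01]
```

View pics/t1.png

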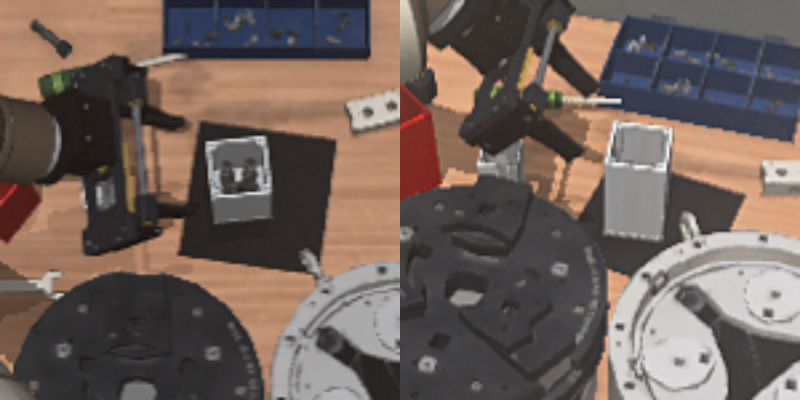

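The gripper straddles the line to the shell, with the shell at (238,180) in the left half and the fingers at about (180,125) and (180,210). The chuck at (180,330) is clear. I'll advance and close.

>>> drive_tool --rows '[{"tx": 0, "ty": 0, "tz": 1.2, "ax": 0, "ay": 0, "az": 0, "claw": 8.7}, {"tx": 0, "ty": 0, "tz": 1.2, "ax": 0, "ay": 0, "az": 0, "claw": 8.7}, {"tx": 0, "ty": 0, "tz": 1.2, "ax": 0, "ay": 0, "az": 0, "claw": 8.7}, {"tx": 0, "ty": 0, "tz": 1.2, "ax": 0, "ay": 0, "az": 0, "claw": 8.7}, {"tx": 0, "ty": 0, "tz": 1.2, "ax": 0, "ay": 0, "az": 0, "claw": 8.7}, {"tx": 0, "ty": 0, "tz": 1.2, "ax": 0, "ay": 0, "az": 0, "claw": 8.7}, {"tx": 0, "ty": 0, "tz": 1.2, "ax": 0, "ay": 0, "az": 0, "claw": 8.7}, {"tx": 0, "ty": 0, "tz": 0.8, "ax": 0, "ay": 0, "az": 0, "claw": 8.7}, {"tx": 0, "ty": 0, "tz": 0.4, "ax": 0, "ay": 0, "az": 0, "claw": 8.7}, {"tx": 0, "ty": 0, "tz": 0.2, "ax": 0, "ay": 0, "az": 0, "claw": 8.7}]'

```text
time_s: 4.95
tcp_pos: [0.6928, 0.1574, 0.0707]
ee_rot: [[0.078, -0.994, 0.077], [-0.703, -0.109, -0.703], [0.707, 0.001, -0.707]]
wrist_force: [-0.3, 0.5, -0.8]
gripper_width: 0.999
gripper_force: 0.0
```

>>> drive_tool --rows '[{"tx": 0, "ty": 0, "tz": 0, "ax": 0, "ay": 0, "az": 0, "claw": 5.5}, {"tx": 0, "ty": 0, "tz": 0, "ax": 0, "ay": 0, "az": 0, "claw": 5.5}, {"tx": 0, "ty": 0, "tz": 0, "ax": 0, "ay": 0, "az": 0, "claw": 5.5}, {"tx": 0, "ty": 0, "tz": 0, "ax": 0, "ay": 0, "az": 0, "claw": 5.5}, {"tx": 0, "ty": 0, "tz": 0, "ax": 0, "ay": 0, "az": 0, "claw": 5.5}, {"tx": 0, "ty": 0, "tz": 0, "ax": 0, "ay": 0, "az": 0, "claw": 5.5}]'

```text
time_s: 5.45
tcp_pos: [0.6937, 0.1592, 0.0721]
ee_rot: [[0.077, -0.994, 0.08], [-0.704, -0.111, -0.702], [0.706, -0.002, -0.708]]
wrist_force: [2.6, 1.5, 1.7]
gripper_width: 0.732
gripper_force: 30.0
```

>>> drive_tool --rows '[{"tx": 0.5, "ty": 0, "tz": -0.5, "ax": 0, "ay": 0, "az": 0, "claw": 5.5}, {"tx": 0.5, "ty": 0, "tz": -0.5, "ax": 0, "ay": 0, "az": 0, "claw": 5.5}, {"tx": 0.5, "ty": 0, "tz": -0.5, "ax": 0, "ay": 0, "az": 0, "claw": 5.5}, {"tx": 0.5, "ty": 0, "tz": -0.5, "ax": 0, "ay": 0, "az": 0, "claw": 5.5}, {"tx": 0.44, "ty": -0.75, "tz": -0.33, "ax": 0, "ay": 0, "az": 0, "claw": 5.5}, {"tx": 0.44, "ty": -0.75, "tz": -0.33, "ax": 0, "ay": 0, "az": 0, "claw": 5.5}, {"tx": 0.44, "ty": -0.75, "tz": -0.33, "ax": 0, "ay": 0, "az": 0, "claw": 5.5}, {"tx": 0.44, "ty": -0.75, "tz": -0.33, "ax": 0, "ay": 0, "az": 0, "claw": 5.5}]'

```text
time_s: 6.12
tcp_pos: [0.7236, 0.1584, 0.1218]
ee_rot: [[0.078, -0.994, 0.077], [-0.704, -0.11, -0.702], [0.706, 0.0, -0.708]]
wrist_force: [0.7, 0.1, -6.2]
gripper_width: 0.732
gripper_force: 30.0
```

>>> drive_tool --rows '[{"tx": 0, "ty": 0, "tz": 0, "ax": 0, "ay": -0.06, "az": 0, "claw": 5.5}, {"tx": 0, "ty": 0, "tz": 0, "ax": 0, "ay": -0.08, "az": 0, "claw": 5.5}, {"tx": 0, "ty": 0, "tz": 0, "ax": 0, "ay": -0.08, "az": 0, "claw": 5.5}, {"tx": 0, "ty": 0, "tz": 0, "ax": 0, "ay": -0.08, "az": 0, "claw": 5.5}, {"tx": 0, "ty": 0, "tz": 0, "ax": 0, "ay": -0.08, "az": 0, "claw": 5.5}, {"tx": 0, "ty": 0, "tz": 0, "ax": 0, "ay": -0.08, "az": 0, "claw": 5.5}, {"tx": 0, "ty": 0, "tz": 0, "ax": 0, "ay": -0.08, "az": 0, "claw": 5.5}, {"tx": 0, "ty": 0, "tz": 0, "ax": 0, "ay": -0.08, "az": 0, "claw": 5.5}, {"tx": 0, "ty": 0, "tz": 0, "ax": 0, "ay": -0.08, "az": 0, "claw": 5.5}, {"tx": 0, "ty": 0, "tz": 0, "ax": 0, "ay": -0.08, "az": 0, "claw": 5.5}]'

```text
time_s: 6.95
tcp_pos: [0.7223, 0.1579, 0.1219]
ee_rot: [[0.111, -0.994, -0.002], [-0.994, -0.111, -0.003], [0.003, 0.002, -1.0]]
wrist_force: [-1.3, -0.8, -6.9]
gripper_width: 0.73
gripper_force: 30.0
```

>>> drive_tool --rows '[{"tx": 0, "ty": 0, "tz": 0, "ax": 0, "ay": -0.08, "az": 0, "claw": 5.5}, {"tx": 0, "ty": 0, "tz": 0, "ax": 0, "ay": -0.08, "az": 0, "claw": 5.5}, {"tx": 0, "ty": 0, "tz": 0, "ax": 0, "ay": -0.08, "az": 0, "claw": 5.5}, {"tx": 0, "ty": 0, "tz": 0, "ax": 0, "ay": -0.08, "az": 0, "claw": 5.5}, {"tx": 0, "ty": 0, "tz": 0, "ax": 0, "ay": -0.08, "az": 0, "claw": 5.5}, {"tx": 0, "ty": 0, "tz": 0, "ax": 0, "ay": -0.08, "az": 0, "claw": 5.5}, {"tx": 0, "ty": 0, "tz": 0, "ax": 0, "ay": -0.08, "az": 0, "claw": 5.5}, {"tx": 0, "ty": 0, "tz": 0, "ax": 0, "ay": -0.08, "az": 0, "claw": 5.5}, {"tx": 0, "ty": 0, "tz": 0, "ax": 0, "ay": -0.08, "az": 0, "claw": 5.5}, {"tx": 0, "ty": 0, "tz": 0, "ax": 0, "ay": -0.07, "az": 0, "claw": 5.5}]'

```text
time_s: 7.78
tcp_pos: [0.7228, 0.1562, 0.1213]
ee_rot: [[0.079, -0.994, -0.08], [-0.703, -0.112, 0.703], [-0.707, 0.001, -0.707]]
wrist_force: [-0.2, -1.3, -7.1]
gripper_width: 0.739
gripper_force: 30.0
```

```bash
python3 - <<'E'
from h import *
im,d=capture("top");im2,_=capture("scene")
a=cv2.resize(im[100:250,220:370,::-1],(400,400));b=cv2.resize(im2[110:260,230:380,::-1],(400,400))
cv2.imwrite("pics/t2.png",np.hstack([a,b]))
s=sense();print(s["tcp_pos"],s["ee_rot"],s["joints"],s["moment"],s["wrist_force"])
E
```

```text
[0.72268294 0.15379526 0.11840596] [[ 0.07258149 -0.99419267 -0.07945358]
 [-0.705599   -0.10748785  0.7004116 ]
 [-0.70488437  0.00522545 -0.70930298]] [  3.8731962   42.07964855  23.35832056 -45.91528676 -78.61547866
  14.75573565] [-3.22239729e+00 -4.13109180e-01  4.45327397e-04] [-0.04377301 -1.25438456 -7.81351841]
```

View pics/t2.png

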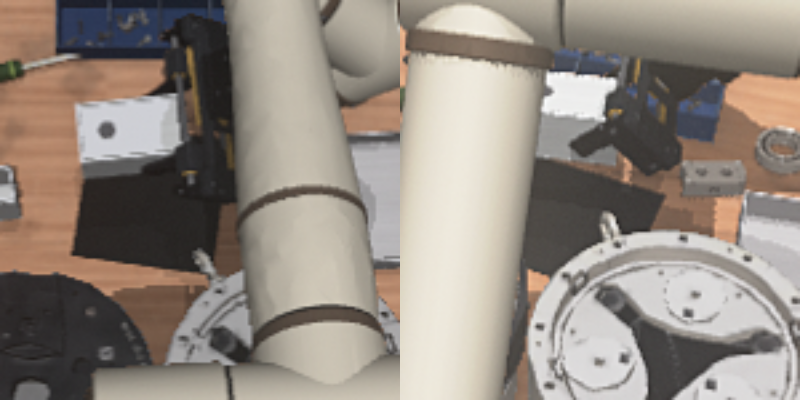

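The top view shows the shell held level at (130,135), with its mouth toward the tray side and no visible slip. I'll lower it onto the mat.

>>> drive_tool --rows '[{"tx": 0.75, "ty": 0, "tz": 0.615, "ax": 0, "ay": 0, "az": 0, "claw": 5.5}, {"tx": 0.75, "ty": 0, "tz": 0.615, "ax": 0, "ay": 0, "az": 0, "claw": 5.5}, {"tx": 0.75, "ty": 0, "tz": 0.615, "ax": 0, "ay": 0, "az": 0, "claw": 5.5}, {"tx": 0.75, "ty": 0, "tz": 0.615, "ax": 0, "ay": 0, "az": 0, "claw": 5.5}, {"tx": 0.75, "ty": 0, "tz": 0.615, "ax": 0, "ay": 0, "az": 0, "claw": 5.5}, {"tx": 0.75, "ty": 0, "tz": 0.615, "ax": 0, "ay": 0, "az": 0, "claw": 5.5}, {"tx": 0.75, "ty": 0, "tz": 0.615, "ax": 0, "ay": 0, "az": 0, "claw": 5.5}, {"tx": 0.75, "ty": 0, "tz": 0.615, "ax": 0, "ay": 0, "az": 0, "claw": 5.5}, {"tx": 0.6, "ty": 0, "tz": 0.5, "ax": 0, "ay": 0, "az": 0, "claw": 5.5}, {"tx": 0.2, "ty": 0, "tz": 0.2, "ax": 0, "ay": 0, "az": 0, "claw": 5.5}]'

```text
time_s: 8.72
tcp_pos: [0.7232, 0.1498, 0.0314]
ee_rot: [[0.075, -0.994, -0.079], [-0.703, -0.109, 0.702], [-0.707, 0.003, -0.707]]
wrist_force: [0.2, -0.2, -6.8]
gripper_width: 0.731
gripper_force: 30.0
```

>>> drive_tool --rows '[{"tx": 0.2, "ty": 0, "tz": 0.2, "ax": 0, "ay": 0, "az": 0, "claw": 5.5}, {"tx": 0.2, "ty": 0, "tz": 0.2, "ax": 0, "ay": 0, "az": 0, "claw": 5.5}]'

```text
time_s: 8.88
tcp_pos: [0.7243, 0.1501, 0.0281]
ee_rot: [[0.078, -0.994, -0.077], [-0.703, -0.11, 0.703], [-0.707, -0.001, -0.707]]
wrist_force: [-0.0, 0.3, -6.2]
gripper_width: 0.733
gripper_force: 30.0
```

>>> drive_tool --rows '[{"tx": 0.22, "ty": 0, "tz": 0.14, "ax": 0, "ay": 0, "az": 0, "claw": 5.5}, {"tx": 0.12, "ty": 0, "tz": 0.1, "ax": 0, "ay": 0, "az": 0, "claw": 5.5}]'

```text
time_s: 9.05
tcp_pos: [0.7245, 0.1496, 0.0254]
ee_rot: [[0.079, -0.994, -0.077], [-0.702, -0.111, 0.703], [-0.708, -0.002, -0.707]]
wrist_force: [-1.4, -1.6, 0.5]
gripper_width: 0.732
gripper_force: 30.0
```

>>> drive_tool --rows '[{"tx": 0.1, "ty": 0, "tz": 0.1, "ax": 0, "ay": 0, "az": 0, "claw": 5.5}]'

```text
time_s: 9.13
tcp_pos: [0.7245, 0.1495, 0.0252]
ee_rot: [[0.08, -0.994, -0.077], [-0.702, -0.111, 0.704], [-0.708, -0.002, -0.706]]
wrist_force: [-2.2, -3.6, 5.4]
gripper_width: 0.735
gripper_force: 30.0
```

>>> drive_tool --rows '[{"tx": 0.1, "ty": 0, "tz": 0.1, "ax": 0, "ay": 0, "az": 0, "claw": 5.5}]'

```text
time_s: 9.22
tcp_pos: [0.7246, 0.1495, 0.025]
ee_rot: [[0.081, -0.994, -0.077], [-0.701, -0.112, 0.704], [-0.708, -0.003, -0.706]]
wrist_force: [-2.7, -3.4, 10.1]
gripper_width: 0.739
gripper_force: 30.0
```

>>> drive_tool --rows '[{"tx": 0, "ty": 0, "tz": 0, "ax": 0, "ay": 0, "az": 0, "claw": 7.0}, {"tx": 0, "ty": 0, "tz": 0, "ax": 0, "ay": 0, "az": 0, "claw": 8.7}, {"tx": 0, "ty": 0, "tz": 0, "ax": 0, "ay": 0, "az": 0, "claw": 8.7}, {"tx": 0, "ty": 0, "tz": 0, "ax": 0, "ay": 0, "az": 0, "claw": 8.7}, {"tx": 0, "ty": 0, "tz": 0, "ax": 0, "ay": 0, "az": 0, "claw": 8.7}, {"tx": 0, "ty": 0, "tz": 0, "ax": 0, "ay": 0, "az": 0, "claw": 8.7}]'

```text
time_s: 9.72
tcp_pos: [0.724, 0.1496, 0.021]
ee_rot: [[0.078, -0.994, -0.078], [-0.703, -0.11, 0.703], [-0.707, 0.0, -0.707]]
wrist_force: [-0.4, -0.2, -0.5]
gripper_width: 0.987
gripper_force: 0.0
```

>>> drive_tool --rows '[{"tx": 0, "ty": 0, "tz": -0.5, "ax": 0, "ay": 0, "az": 0, "claw": 8.7}, {"tx": 0, "ty": 0, "tz": -1.5, "ax": 0, "ay": 0, "az": 0, "claw": 8.7}, {"tx": 0, "ty": 0, "tz": -2, "ax": 0, "ay": 0, "az": 0, "claw": 8.7}, {"tx": 0, "ty": 0, "tz": -2, "ax": 0, "ay": 0, "az": 0, "claw": 8.7}, {"tx": 0, "ty": 0, "tz": -2, "ax": 0, "ay": 0, "az": 0, "claw": 8.7}, {"tx": 0, "ty": 0, "tz": -2, "ax": 0, "ay": 0, "az": 0, "claw": 8.7}, {"tx": 0, "ty": 0, "tz": -2, "ax": 0, "ay": 0, "az": 0, "claw": 8.7}, {"tx": 0, "ty": 0, "tz": -2, "ax": 0, "ay": 0, "az": 0, "claw": 8.7}]'

```text
time_s: 10.38
tcp_pos: [0.7351, 0.0491, 0.122]
ee_rot: [[0.078, -0.994, -0.076], [-0.704, -0.109, 0.702], [-0.706, -0.001, -0.708]]
wrist_force: [0.2, 0.8, -1.0]
gripper_width: 1.003
gripper_force: 0.0
```

```bash
python3 - <<'E'
from h import *
im,d=capture("top");np.savez("pics/t3.npz",im=im,d=d);im2,d2=capture("scene");np.savez("pics/s3.npz",im=im2,d=d2)
a=cv2.resize(im[110:210,220:320,::-1],(400,400),interpolation=cv2.INTER_CUBIC);b=cv2.resize(im2[110:260,230:380,::-1],(400,400))
cv2.imwrite("pics/t3.png",np.hstack([a,b]))
s=sense();print(s["tcp_pos"],s["joints"])
E
```

```text
[0.73693469 0.04723091 0.12407353] [ -3.97785239  44.20707574  28.10459289 -44.17934038 -85.24854079
  18.71258945]
```

View pics/t3.png

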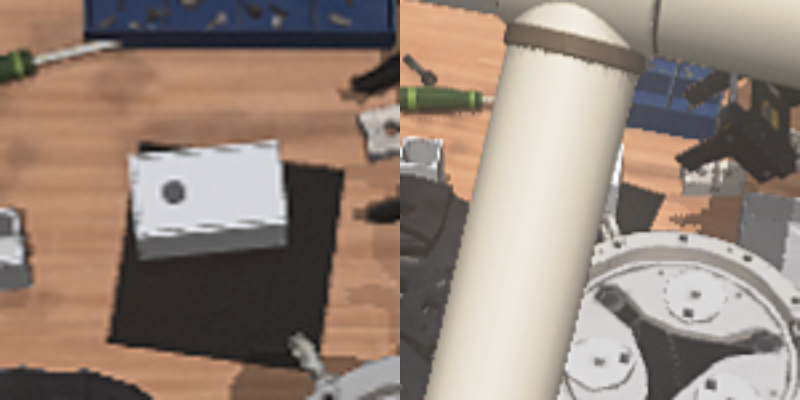

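The top view shows the shell lying on its side on the mat with the top face corners at (130,155), (277,140), (287,220) and (137,237), mouth to the right. It is released and the fingers are clear.

```bash
python3 - <<'E'
from h import *
np.set_printoptions(precision=4,suppress=True)
f=lambda c:[((x+.5)/4-.5+220,(y+.5)/4-.5+110) for x,y in c]
d=np.load("pics/t3.npz")["d"]
w=world("top",f([(130,155),(277,140),(287,220),(137,237)]),z=.067);e=np.roll(w,-1,0)-w
print(w,w.mean(0),np.linalg.norm(e,axis=1),np.degrees(np.arctan2(e[:,1],e[:,0])))
print(world("top",f([(210,190),(240,180),(15,235)]),depth=d))
E
```

```text
[[0.7479 0.2201 0.067 ]
 [0.7599 0.1124 0.067 ]
 [0.6991 0.1051 0.067 ]
 [0.6857 0.214  0.067 ]] [0.7231 0.1629 0.067 ] [0.1084 0.0613 0.1097 0.0625] [ -83.6385 -173.1934   96.9882    5.5612]
[[0.7206 0.1612 0.0698]
 [0.7301 0.1394 0.0638]
 [0.7005 0.3083 0.0166]]
```

>>> drive_tool --rows '[{"tx": 0, "ty": 0, "tz": -0.5, "ax": 0, "ay": 0.105, "az": 0, "claw": 8.7}, {"tx": 0, "ty": 0, "tz": -0.5, "ax": 0, "ay": 0.105, "az": 0, "claw": 8.7}, {"tx": 0, "ty": 0, "tz": -0.5, "ax": 0, "ay": 0.105, "az": 0, "claw": 8.7}, {"tx": 0, "ty": 0, "tz": 0, "ax": 0, "ay": 0.105, "az": 0, "claw": 8.7}, {"tx": 0, "ty": 0, "tz": 0, "ax": 0, "ay": 0.105, "az": 0, "claw": 8.7}, {"tx": 0, "ty": 0, "tz": 0, "ax": 0, "ay": 0.105, "az": 0, "claw": 8.7}, {"tx": 0, "ty": 0, "tz": 0, "ax": 0, "ay": 0.105, "az": 0, "claw": 8.7}, {"tx": 0, "ty": 0, "tz": 0, "ax": 0, "ay": 0.105, "az": 0, "claw": 8.7}, {"tx": 0, "ty": 0, "tz": 0, "ax": 0, "ay": 0.105, "az": 0, "claw": 8.7}, {"tx": 0, "ty": 0, "tz": 0, "ax": 0, "ay": 0.105, "az": 0, "claw": 8.7}]'

```text
time_s: 11.32
tcp_pos: [0.7359, 0.0429, 0.1324]
ee_rot: [[0.107, -0.994, 0.031], [-0.958, -0.111, -0.264], [0.266, -0.002, -0.964]]
wrist_force: [0.3, -0.3, -0.6]
gripper_width: 0.999
gripper_force: 0.0
```

```bash
python3 -c "
from h import *
print(rel([.7199,.191,.1035]),sense()['tcp_pos'])"
```

```text
[-15.13  -0.06  -1.18] [0.73586935 0.04290426 0.13238535]
```

>>> drive_tool --rows '[{"tx": -1.9, "ty": 0, "tz": -0.15, "ax": 0, "ay": 0, "az": 0, "claw": 8.7}, {"tx": -1.9, "ty": 0, "tz": -0.15, "ax": 0, "ay": 0, "az": 0, "claw": 8.7}, {"tx": -1.9, "ty": 0, "tz": -0.15, "ax": 0, "ay": 0, "az": 0, "claw": 8.7}, {"tx": -1.9, "ty": 0, "tz": -0.15, "ax": 0, "ay": 0, "az": 0, "claw": 8.7}, {"tx": -1.9, "ty": 0, "tz": -0.15, "ax": 0, "ay": 0, "az": 0, "claw": 8.7}, {"tx": -1.9, "ty": 0, "tz": -0.15, "ax": 0, "ay": 0, "az": 0, "claw": 8.7}, {"tx": -1.9, "ty": 0, "tz": -0.15, "ax": 0, "ay": 0, "az": 0, "claw": 8.7}, {"tx": -1.8, "ty": 0, "tz": -0.15, "ax": 0, "ay": 0, "az": 0, "claw": 8.7}, {"tx": 0, "ty": 0, "tz": 0, "ax": 0, "ay": 0, "az": 0, "claw": 8.7}]'

```text
time_s: 12.07
tcp_pos: [0.7191, 0.1938, 0.1026]
ee_rot: [[0.109, -0.994, 0.029], [-0.959, -0.113, -0.26], [0.262, 0.0, -0.965]]
wrist_force: [0.0, 0.0, 0.1]
gripper_width: 0.998
gripper_force: 0.0
```

```bash
python3 -c "
from h import *
print(rel([.7225,.168,.0166]),sense()['tcp_pos'],sense()['ee_rot'])"
```

```text
[ 0.26 -0.05  8.98] [0.71910918 0.19382306 0.10255559] [[ 1.09444794e-01 -9.93558606e-01  2.93791209e-02]
 [-9.58931332e-01 -1.13319082e-01 -2.60018243e-01]
 [ 2.61672578e-01  2.85083471e-04 -9.65156661e-01]]
```

>>> drive_tool --rows '[{"tx": 0.1, "ty": 0, "tz": 1, "ax": 0, "ay": 0, "az": 0, "claw": 8.7}, {"tx": 0.1, "ty": 0, "tz": 1.2, "ax": 0, "ay": 0, "az": 0, "claw": 8.7}, {"tx": 0, "ty": 0, "tz": 1.2, "ax": 0, "ay": 0, "az": 0, "claw": 8.7}, {"tx": 0, "ty": 0, "tz": 1.2, "ax": 0, "ay": 0, "az": 0, "claw": 8.7}, {"tx": 0, "ty": 0, "tz": 1.2, "ax": 0, "ay": 0, "az": 0, "claw": 8.7}, {"tx": 0, "ty": 0, "tz": 1.2, "ax": 0, "ay": 0, "az": 0, "claw": 8.7}, {"tx": 0, "ty": 0, "tz": 1, "ax": 0, "ay": 0, "az": 0, "claw": 8.7}, {"tx": 0, "ty": 0, "tz": 0.6, "ax": 0, "ay": 0, "az": 0, "claw": 8.7}, {"tx": 0, "ty": 0, "tz": 0.3, "ax": 0, "ay": 0, "az": 0, "claw": 8.7}, {"tx": 0, "ty": 0, "tz": 0, "ax": 0, "ay": 0, "az": 0, "claw": 8.7}]'

```text
time_s: 12.9
tcp_pos: [0.7221, 0.1642, 0.0175]
ee_rot: [[0.106, -0.994, 0.028], [-0.959, -0.109, -0.261], [0.262, 0.001, -0.965]]
wrist_force: [1.4, -0.7, 0.1]
gripper_width: 1.004
gripper_force: 0.0
```

>>> drive_tool --rows '[{"tx": 0, "ty": 0, "tz": 0, "ax": 0, "ay": 0, "az": 0, "claw": 5.5}, {"tx": 0, "ty": 0, "tz": 0, "ax": 0, "ay": 0, "az": 0, "claw": 5.5}, {"tx": 0, "ty": 0, "tz": 0, "ax": 0, "ay": 0, "az": 0, "claw": 5.5}, {"tx": 0, "ty": 0, "tz": 0, "ax": 0, "ay": 0, "az": 0, "claw": 5.5}, {"tx": 0, "ty": 0, "tz": 0, "ax": 0, "ay": 0, "az": 0, "claw": 5.5}, {"tx": 0, "ty": 0, "tz": 0, "ax": 0, "ay": 0, "az": 0, "claw": 5.5}]'

```text
time_s: 13.4
tcp_pos: [0.7228, 0.165, 0.019]
ee_rot: [[0.106, -0.994, 0.03], [-0.959, -0.11, -0.26], [0.262, -0.001, -0.965]]
wrist_force: [0.2, -0.2, 1.1]
gripper_width: 0.73
gripper_force: 30.0
```

>>> drive_tool --rows '[{"tx": 0.13, "ty": 0, "tz": -0.5, "ax": 0, "ay": 0, "az": 0, "claw": 5.5}, {"tx": 0.26, "ty": 0, "tz": -1, "ax": 0, "ay": 0, "az": 0, "claw": 5.5}, {"tx": 0.34, "ty": 0, "tz": -1.25, "ax": 0, "ay": 0, "az": 0, "claw": 5.5}, {"tx": 0.34, "ty": 0, "tz": -1.25, "ax": 0, "ay": 0, "az": 0, "claw": 5.5}, {"tx": 0.34, "ty": 0, "tz": -1.25, "ax": 0, "ay": 0, "az": 0, "claw": 5.5}, {"tx": 0.34, "ty": 0, "tz": -1.25, "ax": 0, "ay": 0.06, "az": 0, "claw": 5.5}, {"tx": 0.34, "ty": 0, "tz": -1.25, "ax": 0, "ay": 0.07, "az": 0, "claw": 5.5}, {"tx": 0.34, "ty": 0, "tz": -1.25, "ax": 0, "ay": 0.07, "az": 0, "claw": 5.5}, {"tx": 0.34, "ty": 0, "tz": -1.25, "ax": 0, "ay": 0.07, "az": 0, "claw": 5.5}, {"tx": 0.2, "ty": 0, "tz": -0.7, "ax": 0, "ay": 0.07, "az": 0, "claw": 5.5}]'

```text
time_s: 14.23
tcp_pos: [0.7227, 0.1726, 0.135]
ee_rot: [[0.087, -0.994, 0.067], [-0.818, -0.11, -0.565], [0.569, -0.006, -0.822]]
wrist_force: [0.7, 0.0, -6.3]
gripper_width: 0.73
gripper_force: 30.0
```

```bash
python3 -c "
from h import *
s=sense();R=np.array(s['ee_rot']);g=s['tcp_pos']-.019*R[:,2]
print(g,s['wrist_force'],s['joints']);G=np.array([.685,-.085,.15]);print(np.round(R.T@(G-g)*100,2))"
```

```text
[0.72141006 0.18335624 0.15065795] [ 0.68174273  0.03110984 -6.29861707] [ 36.30630595  42.82579796   5.87681157  30.95211171 -74.31749283
 -44.31675943]
[21.59  6.58 14.97]
```

>>> drive_tool --rows '[{"tx": 0.41, "ty": 0.08, "tz": 0.28, "ax": 0, "ay": 0, "az": 0, "claw": 5.5}, {"tx": 0.82, "ty": 0.15, "tz": 0.56, "ax": 0, "ay": 0, "az": 0, "claw": 5.5}, {"tx": 1.36, "ty": 0.26, "tz": 0.94, "ax": 0, "ay": 0, "az": 0, "claw": 5.5}, {"tx": 1.63, "ty": 0.31, "tz": 1.13, "ax": 0, "ay": 0, "az": 0, "claw": 5.5}, {"tx": 1.63, "ty": 0.31, "tz": 1.13, "ax": 0, "ay": 0, "az": 0, "claw": 5.5}, {"tx": 1.63, "ty": 0.31, "tz": 1.13, "ax": 0, "ay": 0, "az": 0, "claw": 5.5}, {"tx": 1.63, "ty": 0.31, "tz": 1.13, "ax": 0, "ay": 0, "az": 0, "claw": 5.5}, {"tx": 1.63, "ty": 0.31, "tz": 1.13, "ax": 0, "ay": 0, "az": 0, "claw": 5.5}, {"tx": 1.63, "ty": 0.31, "tz": 1.13, "ax": 0, "ay": 0, "az": 0, "claw": 5.5}, {"tx": 1.63, "ty": 0.31, "tz": 1.13, "ax": 0, "ay": 0, "az": 0, "claw": 5.5}]'

```text
time_s: 15.07
tcp_pos: [0.7134, -0.0031, 0.132]
ee_rot: [[0.088, -0.994, 0.062], [-0.819, -0.108, -0.564], [0.567, -0.001, -0.823]]
wrist_force: [0.0, 0.1, -8.1]
gripper_width: 0.733
gripper_force: 30.0
```

>>> drive_tool --rows '[{"tx": 1.63, "ty": 0.31, "tz": 1.13, "ax": 0, "ay": 0, "az": 0, "claw": 5.5}, {"tx": 1.63, "ty": 0.31, "tz": 1.13, "ax": 0, "ay": 0, "az": 0, "claw": 5.5}, {"tx": 1.63, "ty": 0.31, "tz": 1.13, "ax": 0, "ay": 0, "az": 0, "claw": 5.5}, {"tx": 1.36, "ty": 0.26, "tz": 0.94, "ax": 0, "ay": 0, "az": 0, "claw": 5.5}, {"tx": 0.95, "ty": 0.18, "tz": 0.66, "ax": 0, "ay": 0, "az": 0, "claw": 5.5}, {"tx": 0.54, "ty": 0.1, "tz": 0.38, "ax": 0, "ay": 0, "az": 0, "claw": 5.5}, {"tx": 0.27, "ty": 0.05, "tz": 0.19, "ax": 0, "ay": 0, "az": 0, "claw": 5.5}]'

```text
time_s: 15.65
tcp_pos: [0.7092, -0.1006, 0.1312]
ee_rot: [[0.089, -0.994, 0.062], [-0.818, -0.108, -0.565], [0.569, -0.0, -0.823]]
wrist_force: [-0.0, -0.4, -6.4]
gripper_width: 0.735
gripper_force: 30.0
```

```bash
python3 - <<'E'
from h import *
s=sense();R=np.array(s['ee_rot']);g=s['tcp_pos']-.019*R[:,2]
print(g,s['wrist_force'],s['joints'])
a=R@[0,0,1.];v=np.array([-.11,.994,0]);
tau=np.arctan2(-a@v,-a[2]);print(np.degrees(tau))
# plan tip: per-step tool shift so that g follows a path while tau falls
z=np.load("pics/top0.npz");w=world("top",[(u,v) for v in range(190,320) for u in range(400,540)],depth=z["d"]);m=w[:,2]>.07
for y0 in np.arange(-.5,-.1,.05):
    q=m&(abs(w[:,1]-y0-.025)<.025);print(round(y0,2),w[q,0].max() if q.any() else 0,w[q,2].max() if q.any() else 0)
E
```

```text
[ 0.70797678 -0.08989593  0.14687839] [-5.19532665e-03 -3.61979743e-01 -6.42841554e+00] [ 15.84549772  34.72240621 -13.23203404  42.05969177 -56.80460753
 -37.9356438 ]
34.64925201726948
-0.5 0.5698402027517838 0.15106428253249748
-0.45 0.5782108725588554 0.14992083789607036
-0.4 0.5771425334384747 0.14826413456582443
-0.35 0.5934941805353136 0.14809726088683028
-0.3 0.5241270871924966 0.1480419198498848
-0.25 0 0
-0.2 0 0
-0.15 0 0
```

>>> drive_tool --rows '[{"tx": -1, "ty": -0.1, "tz": 0, "ax": 0, "ay": 0, "az": 0, "claw": 5.5}, {"tx": -1, "ty": -0.1, "tz": 0, "ax": 0, "ay": 0, "az": 0, "claw": 5.5}, {"tx": -1, "ty": -0.1, "tz": 0, "ax": 0, "ay": -0.05, "az": 0, "claw": 5.5}, {"tx": 0, "ty": 0, "tz": 0, "ax": 0, "ay": -0.1, "az": 0, "claw": 5.5}, {"tx": 0, "ty": 0, "tz": 0, "ax": 0, "ay": -0.1, "az": 0, "claw": 5.5}, {"tx": 0, "ty": 0, "tz": 0, "ax": 0, "ay": -0.1, "az": 0, "claw": 5.5}, {"tx": 0, "ty": 0, "tz": 0, "ax": 0, "ay": -0.1, "az": 0, "claw": 5.5}, {"tx": 0, "ty": 0, "tz": 0, "ax": 0, "ay": -0.1, "az": 0, "claw": 5.5}, {"tx": 0, "ty": 0, "tz": 0, "ax": 0, "ay": -0.1, "az": 0, "claw": 5.5}, {"tx": 0, "ty": 0, "tz": 0, "ax": 0, "ay": -0.1, "az": 0, "claw": 5.5}]'

```text
time_s: 16.48
tcp_pos: [0.7101, -0.0716, 0.1141]
ee_rot: [[0.113, -0.993, -0.017], [-0.982, -0.114, 0.148], [-0.149, 0.0, -0.989]]
wrist_force: [-1.4, -1.1, -6.2]
gripper_width: 0.735
gripper_force: 30.0
```

>>> drive_tool --rows '[{"tx": 0, "ty": 0, "tz": 0, "ax": 0, "ay": -0.1, "az": 0, "claw": 5.5}, {"tx": 0, "ty": 0, "tz": 0, "ax": 0, "ay": -0.1, "az": 0, "claw": 5.5}, {"tx": 0, "ty": 0, "tz": 0, "ax": 0, "ay": -0.1, "az": 0, "claw": 5.5}, {"tx": 0, "ty": 0, "tz": 0, "ax": 0, "ay": -0.1, "az": 0, "claw": 5.5}, {"tx": 0, "ty": 0, "tz": 0, "ax": 0, "ay": -0.1, "az": 0, "claw": 5.5}, {"tx": 0, "ty": 0, "tz": 0, "ax": 0, "ay": -0.1, "az": 0, "claw": 5.5}, {"tx": 0, "ty": 0, "tz": 0, "ax": 0, "ay": -0.1, "az": 0, "claw": 5.5}, {"tx": 0, "ty": 0, "tz": 0, "ax": 0, "ay": -0.1, "az": 0, "claw": 5.5}, {"tx": 0, "ty": 0, "tz": 0, "ax": 0, "ay": -0.1, "az": 0, "claw": 5.5}, {"tx": 0, "ty": 0, "tz": 0, "ax": 0, "ay": -0.1, "az": 0, "claw": 5.5}]'

```text
time_s: 17.32
tcp_pos: [0.7103, -0.074, 0.1141]
ee_rot: [[0.047, -0.994, -0.103], [-0.41, -0.113, 0.905], [-0.911, -0.001, -0.412]]
wrist_force: [0.6, -0.0, -3.4]
gripper_width: 0.737
gripper_force: 30.0
```

>>> drive_tool --rows '[{"tx": 0, "ty": 0, "tz": 0, "ax": 0, "ay": -0.1, "az": 0, "claw": 5.5}, {"tx": 0, "ty": 0, "tz": 0, "ax": 0, "ay": -0.06, "az": 0, "claw": 5.5}, {"tx": 0, "ty": 0, "tz": 0, "ax": 0, "ay": 0, "az": 0, "claw": 5.5}, {"tx": 0, "ty": 0, "tz": 0, "ax": 0, "ay": 0, "az": 0, "claw": 5.5}, {"tx": 0, "ty": 0, "tz": 0, "ax": 0, "ay": 0, "az": 0, "claw": 5.5}]'

```text
time_s: 17.73
tcp_pos: [0.7103, -0.0734, 0.1145]
ee_rot: [[0.031, -0.994, -0.108], [-0.264, -0.112, 0.958], [-0.964, -0.001, -0.266]]
wrist_force: [-0.1, 0.2, -2.5]
gripper_width: 0.736
gripper_force: 30.0
```

```bash
python3 - <<'E'
from h import *
im,d=capture("top");im2,_=capture("scene")
a=cv2.resize(im[110:230,300:420,::-1],(400,400),interpolation=cv2.INTER_CUBIC);b=cv2.resize(im2[120:270,310:460,::-1],(400,400))
cv2.imwrite("pics/t4.png",np.hstack([a,b]))
s=sense();R=np.array(s['ee_rot']);print(s['tcp_pos']-.019*R[:,2],s['wrist_force'],s["joints"])
E
```

```text
[ 0.71237956 -0.09140655  0.12072499] [ 0.80370145  0.20704556 -2.19242581] [ -21.59066695   56.84709996   38.15915436  -64.99787867 -110.08333927
   27.22501815]
```

View pics/t4.png

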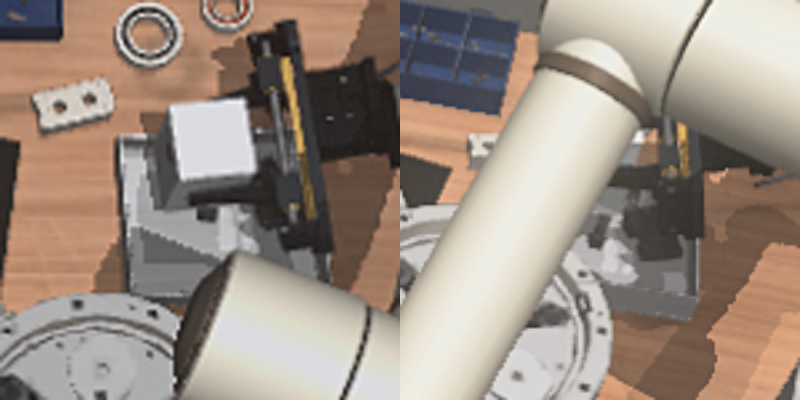

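The shell is mouth-down over the tray at (210,150), with dark parts seen inside the tray at (205,213). The wrist force fell by about 4 N, which matches the contents' weight. I'll raise it and shake.

>>> drive_tool --rows '[{"tx": -1.5, "ty": 0, "tz": -0.4, "ax": 0, "ay": 0, "az": 0, "claw": 5.5}, {"tx": -2, "ty": 0, "tz": -0.5, "ax": 0, "ay": 0, "az": 0, "claw": 5.5}, {"tx": -2, "ty": 0, "tz": -0.5, "ax": 0, "ay": 0, "az": 0, "claw": 5.5}, {"tx": -2, "ty": 0, "tz": -0.5, "ax": 0, "ay": 0, "az": 0, "claw": 5.5}, {"tx": -1, "ty": 0, "tz": -0.3, "ax": 0, "ay": 0, "az": 0, "claw": 5.5}, {"tx": 1, "ty": 0, "tz": 0.3, "ax": 0, "ay": 0, "az": 0, "claw": 5.5}, {"tx": -1, "ty": 0, "tz": -0.3, "ax": 0, "ay": 0, "az": 0, "claw": 5.5}, {"tx": 0, "ty": 0, "tz": 0, "ax": 0, "ay": 0, "az": 0, "claw": 5.5}, {"tx": 0, "ty": 0, "tz": 0, "ax": 0, "ay": 0, "az": 0, "claw": 5.5}, {"tx": 0, "ty": 0, "tz": 0, "ax": 0, "ay": 0, "az": 0, "claw": 5.5}]'

```text
time_s: 18.67
tcp_pos: [0.7094, -0.0732, 0.2009]
ee_rot: [[0.027, -0.994, -0.106], [-0.261, -0.11, 0.959], [-0.965, 0.001, -0.262]]
wrist_force: [-0.0, 0.0, -3.4]
gripper_width: 0.735
gripper_force: 30.0
```

```bash
python3 - <<'E'
from h import *
f=[]
im,d=capture("top")
for i in range(6):
    im2,d2=capture("scene");f.append(sense()['wrist_force'])
np.savez("pics/t5.npz",im=im,d=d)
a=cv2.resize(im[110:230,300:420,::-1],(400,400),interpolation=cv2.INTER_CUBIC);b=cv2.resize(im2[150:250,350:450,::-1],(400,400),interpolation=cv2.INTER_CUBIC)
cv2.imwrite("pics/t5.png",np.hstack([a,b]))
s=sense();R=np.array(s['ee_rot']);print(s['tcp_pos']-.019*R[:,2],R,np.mean(f,0),np.std(f,0),s["joints"])
E
```

```text
[ 0.71159001 -0.09150823  0.20636105] [[ 2.83599123e-02 -9.93960935e-01 -1.06006490e-01]
 [-2.60940672e-01 -1.09733530e-01  9.59097763e-01]
 [-9.64938175e-01  4.61476329e-04 -2.62476867e-01]] [ 8.25637766e-02  7.26774975e-04 -2.90564621e+00] [0.51046869 0.45997759 0.42501238] [ -22.10984703   51.56317917   39.89985559  -67.59465224 -113.36929206
   20.20117466]
```

View pics/t5.png

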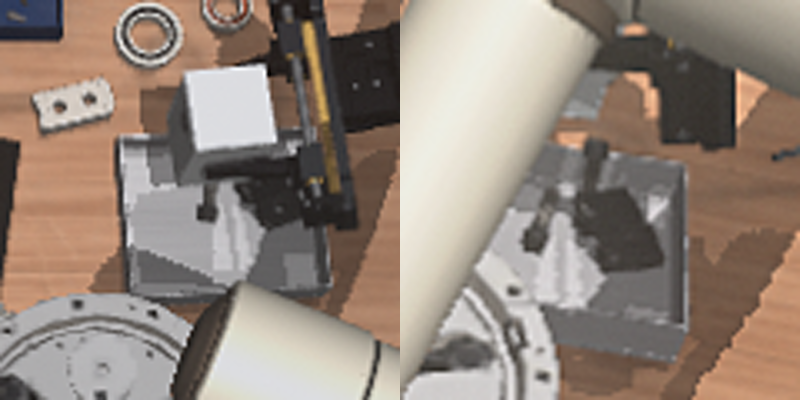

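In the scene view the two screws lie at (535,230) and (595,160) with the nuts at (615,230), all inside the tray. The held weight is now about 2.9 N, consistent with an empty shell. I'll turn it level and carry it back to the mat.

>>> drive_tool --rows '[{"tx": 0, "ty": 0, "tz": 0, "ax": 0, "ay": 0.06, "az": 0, "claw": 5.5}, {"tx": 0, "ty": 0, "tz": 0, "ax": 0, "ay": 0.1, "az": 0, "claw": 5.5}, {"tx": 0, "ty": 0, "tz": 0, "ax": 0, "ay": 0.1, "az": 0, "claw": 5.5}, {"tx": 0, "ty": 0, "tz": 0, "ax": 0, "ay": 0.1, "az": 0, "claw": 5.5}, {"tx": 0, "ty": 0, "tz": 0, "ax": 0, "ay": 0.1, "az": 0, "claw": 5.5}, {"tx": 0, "ty": 0, "tz": 0, "ax": 0, "ay": 0.1, "az": 0, "claw": 5.5}, {"tx": 0, "ty": 0, "tz": 0, "ax": 0, "ay": 0.1, "az": 0, "claw": 5.5}, {"tx": 0, "ty": 0, "tz": 0, "ax": 0, "ay": 0.1, "az": 0, "claw": 5.5}, {"tx": 0, "ty": 0, "tz": 0, "ax": 0, "ay": 0.1, "az": 0, "claw": 5.5}, {"tx": 0, "ty": 0, "tz": 0, "ax": 0, "ay": 0.1, "az": 0, "claw": 5.5}]'

```text
time_s: 19.85
tcp_pos: [0.7096, -0.073, 0.2027]
ee_rot: [[0.104, -0.994, -0.035], [-0.937, -0.11, 0.333], [-0.335, -0.002, -0.942]]
wrist_force: [-0.8, -0.4, -2.6]
gripper_width: 0.729
gripper_force: 30.0
```

>>> drive_tool --rows '[{"tx": 0, "ty": 0, "tz": 0, "ax": 0, "ay": 0.1, "az": 0, "claw": 5.5}, {"tx": 0, "ty": 0, "tz": 0, "ax": 0, "ay": 0.1, "az": 0, "claw": 5.5}, {"tx": 0, "ty": 0, "tz": 0, "ax": 0, "ay": 0.1, "az": 0, "claw": 5.5}, {"tx": 0, "ty": 0, "tz": 0, "ax": 0, "ay": 0.1, "az": 0, "claw": 5.5}, {"tx": 0, "ty": 0, "tz": 0, "ax": 0, "ay": 0.1, "az": 0, "claw": 5.5}, {"tx": 0, "ty": 0, "tz": 0, "ax": 0, "ay": 0.1, "az": 0, "claw": 5.5}, {"tx": 0, "ty": 0, "tz": 0, "ax": 0, "ay": 0.01, "az": 0, "claw": 5.5}, {"tx": 0, "ty": 0, "tz": 0, "ax": 0, "ay": 0, "az": 0, "claw": 5.5}]'

```text
time_s: 20.52
tcp_pos: [0.7081, -0.0714, 0.2002]
ee_rot: [[0.108, -0.994, 0.026], [-0.959, -0.111, -0.259], [0.26, 0.004, -0.966]]
wrist_force: [-0.2, -1.0, -3.4]
gripper_width: 0.734
gripper_force: 30.0
```

```bash
python3 - <<'E'
from h import *
s=sense();R=np.array(s['ee_rot']);g=s['tcp_pos']-.019*R[:,2]
print(g,R,s['joints']);
for G in([.722,.165,.12],[.722,.165,.045]): print(np.round(R.T@(np.array(G)-g)*100,2))
E
```

```text
[ 0.70764831 -0.06647985  0.21858044] [[ 0.1084536  -0.99377411  0.02551141]
 [-0.95949377 -0.1113559  -0.25878867]
 [ 0.26001833  0.00358852 -0.96559701]] [ 13.29171742  30.5304918    3.573105    16.38701888 -65.99420006
 -13.96277717]
[-24.62  -4.04   3.57]
[-26.57  -4.07  10.81]
```

>>> drive_tool --rows '[{"tx": -2.46, "ty": -0.4, "tz": 0.36, "ax": 0, "ay": 0, "az": 0, "claw": 5.5}, {"tx": -2.46, "ty": -0.4, "tz": 0.36, "ax": 0, "ay": 0, "az": 0, "claw": 5.5}, {"tx": -2.46, "ty": -0.4, "tz": 0.36, "ax": 0, "ay": 0, "az": 0, "claw": 5.5}, {"tx": -2.46, "ty": -0.4, "tz": 0.36, "ax": 0, "ay": 0, "az": 0, "claw": 5.5}, {"tx": -2.46, "ty": -0.4, "tz": 0.36, "ax": 0, "ay": 0, "az": 0, "claw": 5.5}, {"tx": -2.46, "ty": -0.4, "tz": 0.36, "ax": 0, "ay": 0, "az": 0, "claw": 5.5}, {"tx": -2.46, "ty": -0.4, "tz": 0.36, "ax": 0, "ay": 0, "az": 0, "claw": 5.5}, {"tx": -2.46, "ty": -0.4, "tz": 0.36, "ax": 0, "ay": 0, "az": 0, "claw": 5.5}, {"tx": -2.46, "ty": -0.4, "tz": 0.36, "ax": 0, "ay": 0, "az": 0, "claw": 5.5}, {"tx": -2.46, "ty": -0.4, "tz": 0.36, "ax": 0, "ay": 0, "az": 0, "claw": 5.5}]'

```text
time_s: 21.35
tcp_pos: [0.7248, 0.1579, 0.1023]
ee_rot: [[0.103, -0.994, 0.028], [-0.96, -0.107, -0.257], [0.259, -0.0, -0.966]]
wrist_force: [1.0, -0.6, -2.5]
gripper_width: 0.733
gripper_force: 30.0
```

>>> drive_tool --rows '[{"tx": -0.33, "ty": 0, "tz": 1.2, "ax": 0, "ay": 0, "az": 0, "claw": 5.5}, {"tx": -0.33, "ty": 0, "tz": 1.2, "ax": 0, "ay": 0, "az": 0, "claw": 5.5}, {"tx": -0.33, "ty": 0, "tz": 1.2, "ax": 0, "ay": 0, "az": 0, "claw": 5.5}, {"tx": -0.33, "ty": 0, "tz": 1.2, "ax": 0, "ay": 0, "az": 0, "claw": 5.5}, {"tx": -0.33, "ty": 0, "tz": 1.2, "ax": 0, "ay": 0, "az": 0, "claw": 5.5}, {"tx": -0.25, "ty": 0, "tz": 0.9, "ax": 0, "ay": 0, "az": 0, "claw": 5.5}, {"tx": -0.05, "ty": 0, "tz": 0.3, "ax": 0, "ay": 0, "az": 0, "claw": 5.5}, {"tx": 0, "ty": 0, "tz": 0, "ax": 0, "ay": 0, "az": 0, "claw": 5.5}]'

```text
time_s: 22.02
tcp_pos: [0.7237, 0.1568, 0.0265]
ee_rot: [[0.106, -0.994, 0.026], [-0.959, -0.109, -0.261], [0.263, 0.002, -0.965]]
wrist_force: [-0.8, -0.9, -3.2]
gripper_width: 0.734
gripper_force: 30.0
```

>>> drive_tool --rows '[{"tx": -0.08, "ty": 0, "tz": 0.3, "ax": 0, "ay": 0, "az": 0, "claw": 5.5}, {"tx": -0.06, "ty": 0, "tz": 0.2, "ax": 0, "ay": 0, "az": 0, "claw": 5.5}]'

```text
time_s: 22.18
tcp_pos: [0.725, 0.158, 0.0236]
ee_rot: [[0.106, -0.994, 0.031], [-0.959, -0.11, -0.26], [0.261, -0.002, -0.965]]
wrist_force: [-0.8, -0.2, -2.5]
gripper_width: 0.738
gripper_force: 30.0
```

>>> drive_tool --rows '[{"tx": -0.03, "ty": 0, "tz": 0.12, "ax": 0, "ay": 0, "az": 0, "claw": 5.5}]'

```text
time_s: 22.27
tcp_pos: [0.7246, 0.1579, 0.022]
ee_rot: [[0.106, -0.994, 0.03], [-0.959, -0.11, -0.26], [0.262, -0.001, -0.965]]
wrist_force: [0.1, 0.7, -3.1]
gripper_width: 0.734
gripper_force: 30.0
```

>>> drive_tool --rows '[{"tx": -0.03, "ty": 0, "tz": 0.12, "ax": 0, "ay": 0, "az": 0, "claw": 5.5}]'

```text
time_s: 22.35
tcp_pos: [0.7245, 0.1579, 0.0207]
ee_rot: [[0.106, -0.994, 0.03], [-0.959, -0.11, -0.26], [0.262, -0.001, -0.965]]
wrist_force: [0.5, 0.4, -2.1]
gripper_width: 0.733
gripper_force: 30.0
```

>>> drive_tool --rows '[{"tx": -0.02, "ty": 0, "tz": 0.08, "ax": 0, "ay": 0, "az": 0, "claw": 5.5}]'

```text
time_s: 22.43
tcp_pos: [0.7244, 0.1578, 0.0197]
ee_rot: [[0.106, -0.994, 0.029], [-0.959, -0.11, -0.26], [0.262, -0.001, -0.965]]
wrist_force: [0.0, -0.1, -3.1]
gripper_width: 0.732
gripper_force: 30.0
```

>>> drive_tool --rows '[{"tx": -0.03, "ty": 0, "tz": 0.12, "ax": 0, "ay": 0, "az": 0, "claw": 5.5}, {"tx": 0, "ty": 0, "tz": 0, "ax": 0, "ay": 0, "az": 0, "claw": 7}, {"tx": 0, "ty": 0, "tz": 0, "ax": 0, "ay": 0, "az": 0, "claw": 8.7}, {"tx": 0, "ty": 0, "tz": 0, "ax": 0, "ay": 0, "az": 0, "claw": 8.7}, {"tx": 0, "ty": 0, "tz": 0, "ax": 0, "ay": 0, "az": 0, "claw": 8.7}, {"tx": 0, "ty": 0, "tz": 0, "ax": 0, "ay": 0, "az": 0, "claw": 8.7}, {"tx": 0, "ty": 0, "tz": -0.5, "ax": 0, "ay": 0, "az": 0, "claw": 8.7}, {"tx": 0, "ty": 0, "tz": -1.5, "ax": 0, "ay": 0, "az": 0, "claw": 8.7}, {"tx": 0, "ty": 0, "tz": -2, "ax": 0, "ay": 0, "az": 0, "claw": 8.7}, {"tx": 0, "ty": 0, "tz": -2, "ax": 0, "ay": 0, "az": 0, "claw": 8.7}]'

```text
time_s: 23.27
tcp_pos: [0.7223, 0.1732, 0.0766]
ee_rot: [[0.106, -0.994, 0.028], [-0.959, -0.11, -0.261], [0.263, 0.001, -0.965]]
wrist_force: [-0.1, 0.4, 0.5]
gripper_width: 0.999
gripper_force: 0.0
```

>>> drive_tool --rows '[{"tx": 0, "ty": 0, "tz": -2.5, "ax": 0, "ay": 0, "az": 0, "claw": 8.7}, {"tx": 0, "ty": 0, "tz": -2.5, "ax": 0, "ay": 0, "az": 0, "claw": 8.7}, {"tx": 2, "ty": 0, "tz": -1, "ax": 0, "ay": -0.1, "az": 0, "claw": 8.7}, {"tx": 2, "ty": 0, "tz": 0, "ax": 0, "ay": -0.1, "az": 0, "claw": 8.7}, {"tx": 2, "ty": 0, "tz": 0, "ax": 0, "ay": -0.12, "az": 0, "claw": 8.7}, {"tx": 2, "ty": 0, "tz": 0, "ax": 0, "ay": -0.12, "az": 0, "claw": 8.7}, {"tx": 2, "ty": 0, "tz": 0, "ax": 0, "ay": -0.12, "az": 0, "claw": 8.7}, {"tx": 1, "ty": 0, "tz": -0.5, "ax": 0, "ay": -0.12, "az": 0, "claw": 8.7}, {"tx": 0, "ty": 0, "tz": -1, "ax": 0, "ay": -0.12, "az": 0, "claw": 8.7}, {"tx": 0, "ty": 0, "tz": -1, "ax": 0, "ay": -0.12, "az": 0, "claw": 8.7}]'

```text
time_s: 24.1
tcp_pos: [0.7345, 0.0697, 0.1609]
ee_rot: [[0.088, -0.994, -0.065], [-0.785, -0.11, 0.61], [-0.614, -0.003, -0.79]]
wrist_force: [-0.1, 0.0, 0.3]
gripper_width: 1.0
gripper_force: 0.0
```

>>> drive_tool --rows '[{"tx": 0, "ty": 0, "tz": -1, "ax": 0, "ay": -0.12, "az": 0, "claw": 8.7}, {"tx": 0, "ty": 0, "tz": 0, "ax": 0, "ay": 0, "az": 0, "claw": 8.7}]'

```text
time_s: 24.27
tcp_pos: [0.7354, 0.0579, 0.1653]
ee_rot: [[0.071, -0.995, -0.073], [-0.709, -0.102, 0.698], [-0.702, 0.002, -0.712]]
wrist_force: [0.1, -1.0, -1.4]
gripper_width: 0.999
gripper_force: 0.0
```

```bash
python3 - <<'E'
from h import *
im,d=capture("top");np.savez("pics/t6.npz",im=im,d=d)
cv2.imwrite("pics/t6.png",cv2.resize(im[110:230,220:400,::-1],None,fx=4,fy=4,interpolation=cv2.INTER_CUBIC))
s=sense();print(s["tcp_pos"],s["ee_rot"],s["joints"])
E
```

```text
[0.73513854 0.0600605  0.16539988] [[ 0.07283778 -0.99459439 -0.07400448]
 [-0.71060557 -0.10381903  0.69588888]
 [-0.69981025  0.00190099 -0.71432626]] [ -2.84910841  41.72112492  29.41960967 -43.79566875 -87.35313119
  14.77113528]
```

View pics/t6.png

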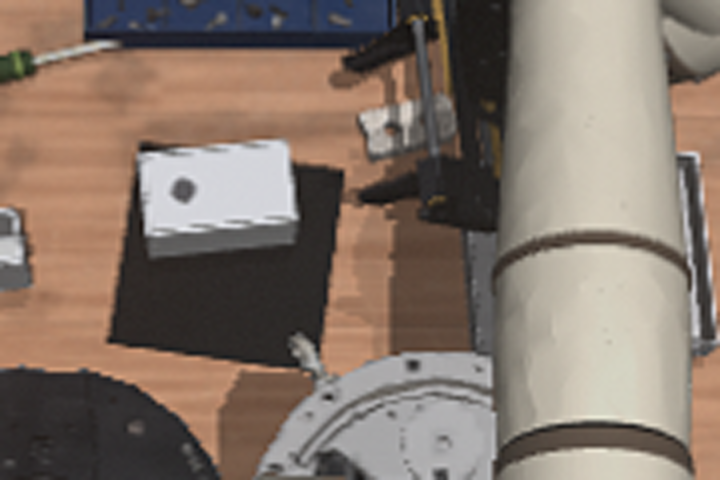

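The shell lies on the mat with top face corners at (139,154), (288,138), (298,216) and (146,234), about 7 mm nearer the tray than before. The arm hides the tray for now.

```bash
python3 - <<'E'
from h import *
s=sense();R=np.array(s['ee_rot']);T=np.array([.7255,.1451,.0225])
print(rel(T),rel(T-.1*R[:,2]))
f=lambda c:[((x+.5)/4-.5+220,(y+.5)/4-.5+110) for x,y in c]
w=world("top",f([(139,154),(288,138),(298,216),(146,234)]),z=.067);e=np.roll(w,-1,0)-w
print(w.mean(0),np.degrees(np.arctan2(e[:,1],e[:,0])))
E
```

```text
[ 3.89  0.05 16.2 ] [3.89 0.05 6.2 ]
[0.72508111 0.15559316 0.067     ] [ -83.30775502 -173.08939821   97.29673632    5.62220248]
```

>>> drive_tool --rows '[{"tx": 0.78, "ty": 0, "tz": 1.2, "ax": 0, "ay": 0, "az": 0, "claw": 8.7}, {"tx": 0.78, "ty": 0, "tz": 1.2, "ax": 0, "ay": 0, "az": 0, "claw": 8.7}, {"tx": 0.78, "ty": 0, "tz": 1.2, "ax": 0, "ay": 0, "az": 0, "claw": 8.7}, {"tx": 0.78, "ty": 0, "tz": 1.2, "ax": 0, "ay": 0, "az": 0, "claw": 8.7}, {"tx": 0.78, "ty": 0, "tz": 1.2, "ax": 0, "ay": 0, "az": 0, "claw": 8.7}, {"tx": 0, "ty": 0, "tz": 1.5, "ax": 0, "ay": 0, "az": 0, "claw": 8.7}, {"tx": 0, "ty": 0, "tz": 1.5, "ax": 0, "ay": 0, "az": 0, "claw": 8.7}, {"tx": 0, "ty": 0, "tz": 1.5, "ax": 0, "ay": 0, "az": 0, "claw": 8.7}, {"tx": 0, "ty": 0, "tz": 0, "ax": 0, "ay": 0, "az": 0, "claw": 8.7}]'

```text
time_s: 25.07
tcp_pos: [0.7276, 0.1136, 0.0616]
ee_rot: [[0.077, -0.994, -0.082], [-0.709, -0.112, 0.696], [-0.701, 0.005, -0.713]]
wrist_force: [-0.8, 0.4, -0.8]
gripper_width: 1.0
gripper_force: 0.0
```

```bash
python3 -c "
from h import *
a=[]
for i in range(3): capture('top');a.append(rel([.7255,.1451,.0225]))
print(np.mean(a,0),a)"
```

```text
[ 0.46       -0.01        5.35666667] [array([ 0.46, -0.09,  5.2 ]), array([0.46, 0.  , 5.38]), array([0.46, 0.06, 5.49])]
```

>>> drive_tool --rows '[{"tx": 0.2, "ty": 0, "tz": 1.0, "ax": 0, "ay": 0, "az": 0, "claw": 8.7}, {"tx": 0.2, "ty": 0, "tz": 1.2, "ax": 0, "ay": 0, "az": 0, "claw": 8.7}, {"tx": 0.05, "ty": 0, "tz": 1.2, "ax": 0, "ay": 0, "az": 0, "claw": 8.7}, {"tx": 0, "ty": 0, "tz": 1.0, "ax": 0, "ay": 0, "az": 0, "claw": 8.7}, {"tx": 0, "ty": 0, "tz": 0.6, "ax": 0, "ay": 0, "az": 0, "claw": 8.7}, {"tx": 0, "ty": 0, "tz": 0.3, "ax": 0, "ay": 0, "az": 0, "claw": 8.7}, {"tx": 0, "ty": 0, "tz": 0, "ax": 0, "ay": 0, "az": 0, "claw": 8.7}]'

```text
time_s: 25.8
tcp_pos: [0.7253, 0.1446, 0.0225]
ee_rot: [[0.078, -0.994, -0.078], [-0.71, -0.111, 0.695], [-0.7, 0.001, -0.714]]
wrist_force: [0.2, -0.7, -0.1]
gripper_width: 0.998
gripper_force: 0.0
```

>>> drive_tool --rows '[{"tx": 0, "ty": 0, "tz": 0, "ax": 0, "ay": 0, "az": 0, "claw": 5.5}, {"tx": 0, "ty": 0, "tz": 0, "ax": 0, "ay": 0, "az": 0, "claw": 5.5}, {"tx": 0, "ty": 0, "tz": 0, "ax": 0, "ay": 0, "az": 0, "claw": 5.5}, {"tx": 0, "ty": 0, "tz": 0, "ax": 0, "ay": 0, "az": 0, "claw": 5.5}, {"tx": 0, "ty": 0, "tz": 0, "ax": 0, "ay": 0, "az": 0, "claw": 5.5}, {"tx": 0, "ty": 0, "tz": 0, "ax": 0, "ay": 0, "az": 0, "claw": 5.5}]'

```text
time_s: 26.3
tcp_pos: [0.7261, 0.1434, 0.0239]
ee_rot: [[0.079, -0.994, -0.076], [-0.71, -0.109, 0.695], [-0.7, -0.001, -0.715]]
wrist_force: [-0.5, 0.1, 1.8]
gripper_width: 0.737
gripper_force: 30.0
```

>>> drive_tool --rows '[{"tx": -0.5, "ty": 0, "tz": -0.5, "ax": 0, "ay": 0, "az": 0, "claw": 5.5}, {"tx": -1, "ty": 0, "tz": -1, "ax": 0, "ay": 0, "az": 0, "claw": 5.5}, {"tx": -1, "ty": 0, "tz": -1, "ax": 0, "ay": 0, "az": 0, "claw": 5.5}, {"tx": -1, "ty": 0, "tz": -1, "ax": 0, "ay": 0, "az": 0, "claw": 5.5}, {"tx": -1, "ty": 0, "tz": -1, "ax": 0, "ay": 0, "az": 0, "claw": 5.5}, {"tx": -1, "ty": 0, "tz": -1, "ax": 0, "ay": 0, "az": 0, "claw": 5.5}, {"tx": -1, "ty": 0, "tz": -1, "ax": 0, "ay": 0, "az": 0, "claw": 5.5}, {"tx": -0.7, "ty": 0, "tz": -0.7, "ax": 0, "ay": 0, "az": 0, "claw": 5.5}]'

```text
time_s: 26.97
tcp_pos: [0.7263, 0.1448, 0.1283]
ee_rot: [[0.081, -0.994, -0.075], [-0.71, -0.11, 0.695], [-0.699, -0.003, -0.715]]
wrist_force: [0.7, 0.4, -2.4]
gripper_width: 0.733
gripper_force: 30.0
```

>>> drive_tool --rows '[{"tx": 0, "ty": 0, "tz": 0, "ax": 0, "ay": 0.06, "az": 0, "claw": 5.5}, {"tx": 0, "ty": 0, "tz": 0, "ax": 0, "ay": 0.08, "az": 0, "claw": 5.5}, {"tx": 0, "ty": 0, "tz": 0, "ax": 0, "ay": 0.08, "az": 0, "claw": 5.5}, {"tx": 0, "ty": 0, "tz": 0, "ax": 0, "ay": 0.08, "az": 0, "claw": 5.5}, {"tx": 0, "ty": 0, "tz": 0, "ax": 0, "ay": 0.08, "az": 0, "claw": 5.5}, {"tx": 0, "ty": 0, "tz": 0, "ax": 0, "ay": 0.08, "az": 0, "claw": 5.5}, {"tx": 0, "ty": 0, "tz": 0, "ax": 0, "ay": 0.08, "az": 0, "claw": 5.5}, {"tx": 0, "ty": 0, "tz": 0, "ax": 0, "ay": 0.08, "az": 0, "claw": 5.5}, {"tx": 0, "ty": 0, "tz": 0, "ax": 0, "ay": 0.08, "az": 0, "claw": 5.5}, {"tx": 0, "ty": 0, "tz": 0, "ax": 0, "ay": 0.08, "az": 0, "claw": 5.5}]'

```text
time_s: 27.8
tcp_pos: [0.7254, 0.1454, 0.1264]
ee_rot: [[0.109, -0.994, 0.001], [-0.994, -0.109, -0.007], [0.007, -0.001, -1.0]]
wrist_force: [0.4, -0.7, -2.7]
gripper_width: 0.73
gripper_force: 30.0
```

>>> drive_tool --rows '[{"tx": 0, "ty": 0, "tz": 0, "ax": 0, "ay": 0.08, "az": 0, "claw": 5.5}, {"tx": 0, "ty": 0, "tz": 0, "ax": 0, "ay": 0.08, "az": 0, "claw": 5.5}, {"tx": 0, "ty": 0, "tz": 0, "ax": 0, "ay": 0.08, "az": 0, "claw": 5.5}, {"tx": 0, "ty": 0, "tz": 0, "ax": 0, "ay": 0.08, "az": 0, "claw": 5.5}, {"tx": 0, "ty": 0, "tz": 0, "ax": 0, "ay": 0.08, "az": 0, "claw": 5.5}, {"tx": 0, "ty": 0, "tz": 0, "ax": 0, "ay": 0.08, "az": 0, "claw": 5.5}, {"tx": 0, "ty": 0, "tz": 0, "ax": 0, "ay": 0.08, "az": 0, "claw": 5.5}, {"tx": 0, "ty": 0, "tz": 0, "ax": 0, "ay": 0.08, "az": 0, "claw": 5.5}, {"tx": 0, "ty": 0, "tz": 0, "ax": 0, "ay": 0.08, "az": 0, "claw": 5.5}, {"tx": 0, "ty": 0, "tz": 0, "ax": 0, "ay": 0.07, "az": 0, "claw": 5.5}]'

```text
time_s: 28.63
tcp_pos: [0.7254, 0.1456, 0.1254]
ee_rot: [[0.076, -0.994, 0.079], [-0.695, -0.109, -0.711], [0.715, -0.001, -0.699]]
wrist_force: [-0.4, -0.4, -2.9]
gripper_width: 0.733
gripper_force: 30.0
```

```bash
python3 - <<'E'
from h import *
im,d=capture("top");im2,_=capture("scene")
a=cv2.resize(im[110:210,230:380,::-1],(450,300),interpolation=cv2.INTER_CUBIC);b=cv2.resize(im2[120:240,240:380,::-1],(350,300),interpolation=cv2.INTER_CUBIC)
cv2.imwrite("pics/t7.png",np.hstack([a,b]))
s=sense();R=np.array(s['ee_rot']);g=s['tcp_pos']-.019*R[:,2]
print(g,R,s['wrist_force'],s['joints']);
for G in([.705,.152,.095],): print(np.round(R.T@(np.array(G)-g)*100,2))
E
```

```text
[0.72301042 0.15951581 0.1355509 ] [[ 0.08057026 -0.99381942  0.07636358]
 [-0.69508029 -0.11093117 -0.71032223]
 [ 0.71440313  0.00415203 -0.69972204]] [-0.88303715 -0.76748497 -4.7433077 ] [ 36.43591226  45.79219319   2.17528623  39.24011001 -77.18852382
 -49.79831197]
[-2.52  1.86  3.23]
```

View pics/t7.png

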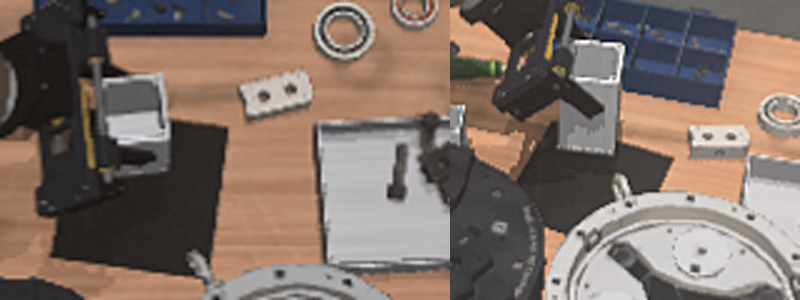

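Top view: the shell is held upright and empty at (140,120), over the mat. In the tray part of the picture, a screw is at (398,172) and other parts at (435,150). I'll lower it.

>>> drive_tool --rows '[{"tx": -0.31, "ty": 0.23, "tz": 0.4, "ax": 0, "ay": 0, "az": 0, "claw": 5.5}, {"tx": -0.31, "ty": 0.23, "tz": 0.4, "ax": 0, "ay": 0, "az": 0, "claw": 5.5}, {"tx": -0.31, "ty": 0.23, "tz": 0.4, "ax": 0, "ay": 0, "az": 0, "claw": 5.5}, {"tx": -0.31, "ty": 0.23, "tz": 0.4, "ax": 0, "ay": 0, "az": 0, "claw": 5.5}, {"tx": -0.31, "ty": 0.23, "tz": 0.4, "ax": 0, "ay": 0, "az": 0, "claw": 5.5}, {"tx": -0.31, "ty": 0.23, "tz": 0.4, "ax": 0, "ay": 0, "az": 0, "claw": 5.5}, {"tx": -0.31, "ty": 0.23, "tz": 0.4, "ax": 0, "ay": 0, "az": 0, "claw": 5.5}, {"tx": -0.31, "ty": 0.23, "tz": 0.4, "ax": 0, "ay": 0, "az": 0, "claw": 5.5}, {"tx": -0.35, "ty": 0, "tz": 0.35, "ax": 0, "ay": 0, "az": 0, "claw": 5.5}, {"tx": 0, "ty": 0, "tz": 0, "ax": 0, "ay": 0, "az": 0, "claw": 5.5}]'

```text
time_s: 29.57
tcp_pos: [0.7075, 0.1369, 0.0788]
ee_rot: [[0.078, -0.994, 0.077], [-0.695, -0.11, -0.71], [0.714, 0.002, -0.7]]
wrist_force: [-0.3, -0.5, -2.7]
gripper_width: 0.734
gripper_force: 30.0
```

>>> drive_tool --rows '[{"tx": -0.14, "ty": 0, "tz": 0.14, "ax": 0, "ay": 0, "az": 0, "claw": 5.5}]'

```text
time_s: 29.65
tcp_pos: [0.7083, 0.1374, 0.0782]
ee_rot: [[0.077, -0.994, 0.079], [-0.696, -0.11, -0.71], [0.714, -0.0, -0.7]]
wrist_force: [1.2, 0.0, -2.2]
gripper_width: 0.735
gripper_force: 30.0
```

>>> drive_tool --rows '[{"tx": -0.14, "ty": 0, "tz": 0.14, "ax": 0, "ay": 0, "az": 0, "claw": 5.5}]'

```text
time_s: 29.73
tcp_pos: [0.7084, 0.1375, 0.0764]
ee_rot: [[0.077, -0.994, 0.079], [-0.696, -0.11, -0.709], [0.714, -0.001, -0.7]]
wrist_force: [-0.4, 0.4, -2.5]
gripper_width: 0.736
gripper_force: 30.0
```

>>> drive_tool --rows '[{"tx": -0.14, "ty": 0, "tz": 0.14, "ax": 0, "ay": 0, "az": 0, "claw": 5.5}, {"tx": -0.1, "ty": 0, "tz": 0.1, "ax": 0, "ay": 0, "az": 0, "claw": 5.5}]'

```text
time_s: 29.9
tcp_pos: [0.7082, 0.1373, 0.0727]
ee_rot: [[0.077, -0.994, 0.078], [-0.696, -0.11, -0.709], [0.714, -0.0, -0.7]]
wrist_force: [0.1, 0.0, -3.4]
gripper_width: 0.736
gripper_force: 30.0
```

>>> drive_tool --rows '[{"tx": -0.1, "ty": 0, "tz": 0.1, "ax": 0, "ay": 0, "az": 0, "claw": 5.5}]'

```text
time_s: 29.98
tcp_pos: [0.7081, 0.1373, 0.0714]
ee_rot: [[0.077, -0.994, 0.079], [-0.696, -0.11, -0.709], [0.714, -0.0, -0.7]]
wrist_force: [-0.3, 0.1, -3.3]
gripper_width: 0.735
gripper_force: 30.0
```

>>> drive_tool --rows '[{"tx": -0.1, "ty": 0, "tz": 0.1, "ax": 0, "ay": 0, "az": 0, "claw": 5.5}]'

```text
time_s: 30.07
tcp_pos: [0.7082, 0.1372, 0.0708]
ee_rot: [[0.077, -0.994, 0.079], [-0.695, -0.11, -0.71], [0.715, -0.0, -0.699]]
wrist_force: [-2.0, 0.4, 2.5]
gripper_width: 0.735
gripper_force: 30.0
```

>>> drive_tool --rows '[{"tx": -0.08, "ty": 0, "tz": 0.08, "ax": 0, "ay": 0, "az": 0, "claw": 5.5}]'

```text
time_s: 30.15
tcp_pos: [0.7082, 0.1372, 0.0708]
ee_rot: [[0.076, -0.994, 0.079], [-0.694, -0.11, -0.711], [0.715, -0.001, -0.699]]
wrist_force: [-3.7, 1.4, 7.0]
gripper_width: 0.733
gripper_force: 30.0
```

Contact. I'll release, retreat along the tool, and look.

>>> drive_tool --rows '[{"tx": 0, "ty": 0, "tz": 0, "ax": 0, "ay": 0, "az": 0, "claw": 6.8}, {"tx": 0, "ty": 0, "tz": 0, "ax": 0, "ay": 0, "az": 0, "claw": 7.5}, {"tx": 0, "ty": 0, "tz": 0, "ax": 0, "ay": 0, "az": 0, "claw": 8.7}, {"tx": 0, "ty": 0, "tz": 0, "ax": 0, "ay": 0, "az": 0, "claw": 8.7}, {"tx": 0, "ty": 0, "tz": 0, "ax": 0, "ay": 0, "az": 0, "claw": 8.7}, {"tx": 0, "ty": 0, "tz": 0, "ax": 0, "ay": 0, "az": 0, "claw": 8.7}, {"tx": 0, "ty": 0, "tz": -0.5, "ax": 0, "ay": 0, "az": 0, "claw": 8.7}, {"tx": 0, "ty": 0, "tz": -1, "ax": 0, "ay": 0, "az": 0, "claw": 8.7}, {"tx": 0, "ty": 0, "tz": -1.5, "ax": 0, "ay": 0, "az": 0, "claw": 8.7}, {"tx": 0, "ty": 0, "tz": -1.5, "ax": 0, "ay": 0, "az": 0, "claw": 8.7}]'

```text
time_s: 30.98
tcp_pos: [0.7045, 0.1698, 0.1013]
ee_rot: [[0.077, -0.994, 0.078], [-0.696, -0.11, -0.71], [0.714, -0.0, -0.7]]
wrist_force: [0.3, 0.5, -0.2]
gripper_width: 1.0
gripper_force: 0.0
```

>>> drive_tool --rows '[{"tx": 0, "ty": 0, "tz": -2, "ax": 0, "ay": 0, "az": 0, "claw": 8.7}, {"tx": 0, "ty": 0, "tz": -2, "ax": 0, "ay": 0, "az": 0, "claw": 8.7}, {"tx": 0, "ty": 0, "tz": -2, "ax": 0, "ay": 0, "az": 0, "claw": 8.7}, {"tx": 0, "ty": 0, "tz": -2, "ax": 0, "ay": 0, "az": 0, "claw": 8.7}, {"tx": 0, "ty": 0, "tz": -2, "ax": 0, "ay": 0, "az": 0, "claw": 8.7}, {"tx": 0, "ty": 0, "tz": -1, "ax": 0, "ay": 0, "az": 0, "claw": 8.7}, {"tx": 0, "ty": 0, "tz": 0, "ax": 0, "ay": 0, "az": 0, "claw": 8.7}, {"tx": 0, "ty": 0, "tz": 0, "ax": 0, "ay": 0, "az": 0, "claw": 8.7}]'

```text
time_s: 31.65
tcp_pos: [0.6956, 0.2476, 0.1774]
ee_rot: [[0.077, -0.994, 0.079], [-0.697, -0.11, -0.709], [0.713, 0.0, -0.701]]
wrist_force: [-0.2, -0.0, -0.6]
gripper_width: 0.998
gripper_force: 0.0
```

```bash
python3 - <<'E'
from h import *
im,d=capture("top");np.savez("pics/t8.npz",im=im,d=d)
cv2.imwrite("pics/t8.png",cv2.resize(im[100:240,210:410,::-1],None,fx=4,fy=4,interpolation=cv2.INTER_CUBIC))
print(sense()["tcp_pos"],sense()["wrist_force"])
E
```

```text
[0.69542351 0.24672206 0.17664245] [-0.67689131 -0.70482642 -0.39544518]
```

View pics/t8.png

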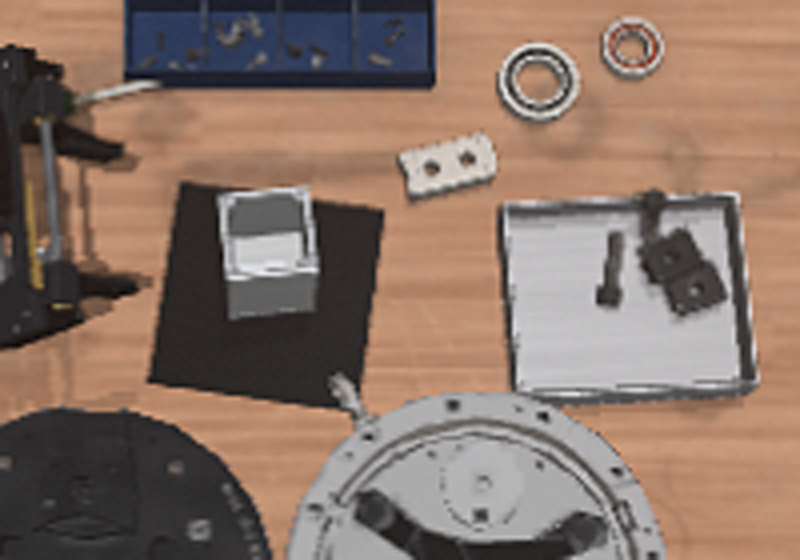

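Top view: the shell stands upright and empty on the mat at (268,250). In the tray are both nuts at (668,252) and (695,288), one screw at (610,270), and the second screw at (652,210) leaning on the back wall. I'll check how that screw sits.

```bash
python3 - <<'E'
from h import *
np.set_printoptions(precision=3,suppress=True)
d=np.load("pics/t8.npz")["d"];im=np.load("pics/t8.npz")["im"]
for v in range(146,168,2):
    px=[(u,v) for u in range(366,382,2)]
    print(v,[(round(w[0],3),round(w[1],3),round(w[2]*1e3),int(im[v,u].mean())) for w,(u,_) in zip(world("top",px,depth=d),px)])
E
```

```text
146 [(np.float64(0.778), np.float64(-0.127), 3, 151), (np.float64(0.78), np.float64(-0.134), -3, 150), (np.float64(0.778), np.float64(-0.139), 4, 148), (np.float64(0.779), np.float64(-0.146), 0, 143), (np.float64(0.78), np.float64(-0.153), -2, 144), (np.float64(0.782), np.float64(-0.16), -8, 146), (np.float64(0.78), np.float64(-0.165), 0, 134), (np.float64(0.779), np.float64(-0.171), 1, 128)]
148 [(np.float64(0.772), np.float64(-0.126), 4, 139), (np.float64(0.774), np.float64(-0.134), -3, 122), (np.float64(0.771), np.float64(-0.139), 5, 90), (np.float64(0.756), np.float64(-0.136), 54, 63), (np.float64(0.757), np.float64(-0.142), 50, 61), (np.float64(0.774), np.float64(-0.159), -4, 128), (np.float64(0.775), np.float64(-0.166), -5, 166), (np.float64(0.775), np.float64(-0.172), -4, 128)]
150 [(np.float64(0.755), np.float64(-0.12), 37, 117), (np.float64(0.755), np.float64(-0.126), 38, 76), (np.float64(0.752), np.float64(-0.131), 47, 57), (np.float64(0.75), np.float64(-0.135), 53, 63), (np.float64(0.75), np.float64(-0.141), 53, 60), (np.float64(0.758), np.float64(-0.152), 30, 66), (np.flo
[... 2554 characters left out ...]
31), 5, 187), (np.float64(0.72), np.float64(-0.136), 8, 88), (np.float64(0.713), np.float64(-0.138), 33, 62), (np.float64(0.712), np.float64(-0.143), 36, 63), (np.float64(0.713), np.float64(-0.15), 31, 79), (np.float64(0.717), np.float64(-0.159), 19, 47), (np.float64(0.712), np.float64(-0.161), 36, 57)]
166 [(np.float64(0.714), np.float64(-0.124), 5, 197), (np.float64(0.714), np.float64(-0.13), 5, 188), (np.float64(0.716), np.float64(-0.138), -1, 65), (np.float64(0.709), np.float64(-0.139), 25, 54), (np.float64(0.704), np.float64(-0.142), 43, 64), (np.float64(0.705), np.float64(-0.149), 37, 59), (np.float64(0.706), np.float64(-0.155), 34, 59), (np.float64(0.707), np.float64(-0.162), 33, 59)]
```

```bash
python3 -c "
from station import finish_job
print(finish_job())"
```

```text
the job is handed in; nothing more can be done
None
```

The shell was laid on its side on the mat and released, taken again and emptied into the tray, then stood upright, mouth up, on the mat; both T-nuts and both cap screws are in the tray (one screw leans with its head on the back rim), and the job was handed in at about 32 s.

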